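# Tip one side of a divided parts dish into a bin

## Task

Pick up the divided dish by its wooden grip and tip the two short thick rollers straight out of it into the empty white bin, from low over the bin, without touching the rollers and keeping the two slim tubes in their own side of the dish. Then set the dish, with the tubes still in it, gently down level on the middle of the counting scale's plate and let go. Leave the other things on the bench where they are.

Things in the scene. Friction and masses are not known exactly. Their poses are not given: they have to be found in the camera images.
- dish_center (a point): Divided aluminium dish, about 0.35 kg empty, 0.65 kg full. This point: its centre, 58 mm above its underside. z up, x along the divider, +y to the compartment with the two thick rollers, -y to the one with the slim tubes; the dish itself is symmetrical. Base 156 (x) x 106 (y) mm, floor 6 mm thick; divider 10 mm thick, 68 mm high. End walls (at x = +-78 mm) 178 mm wide, 44 mm high.
- dish_grip (a point): Middle of the dish's wooden grip, a flat upright bar in line with the divider: 100 mm long (x), 14 mm thick (y), from 66 to 116 mm above the underside. This point is 90 mm above the underside, 32 mm above dish_center. Axes as dish_center.
- dish_edge (a point): Middle of the open long edge beside the thick rollers: 88 mm from the divider's middle (+y), 18 mm above the underside. Each compartment has a flat floor 47 mm wide, then a ramp rising outwards at 18 degrees to this edge (alike on -y). Tipped to this side by over 18 degrees (40 is ample) its round things roll out over the edge; those on the other side stay against the divider. Axes as dish_center.
- roller_a: One of the two thick steel rollers in the dish's +y compartment: plain cylinder 36 mm across, 58 mm long, lying with its axis (x) along the divider. Origin at its centre. About 0.09 kg.
- roller_b: The other thick roller, same as roller_a; they lie end to end with a gap.
- tube_a: One of the two slim steel tubes in the dish's -y compartment: plain cylinder 20 mm across, 120 mm long, lying with its axis (x) along the divider. Origin at its centre. About 0.06 kg.
- tube_b: The other slim tube, same as tube_a, lying beside it.
- bin: Empty white open-topped fibreboard parts bin, fixed to the bench: 250 (x) x 210 (y) x 95 mm high outside, walls and floor 5 mm. Origin at the centre of its underside, z up; a small cardboard-coloured label plate is on its -x side.
- scale_plate (a point): Centre of the top face of the counting scale's square steel plate, 220 x 220 mm, 50 mm above the bench, level and rigid. x and y along the plate's sides; the scale's low display housing (30 mm high) lies on the -x side, out to 152 mm from the centre. Fixed to the bench.
- carton_near: Bystander, loose on the bench: small taped carton, 85 x 70 x 50 mm. Origin at the centre of its underside.
- tape_roll: Bystander, loose on the bench: roll of packing tape lying flat, 100 mm across, 48 mm high. Origin at the centre of its underside.
- carton_far: Bystander, loose on the bench: taped carton, 90 x 120 x 80 mm. Origin at the centre of its underside.
- jar: Bystander, loose on the bench: white jar with grey lid, 68 mm across, 90 mm high. Origin at the centre of its underside.
Mind the look-alikes: they are no part of the job. What is shaped like the roller_b but orange is not meant.

How it is judged:
On the way, in this order (a step that is already met when the one before it is completed fails the run):
1. both thick rollers lie in the bin, both tubes still in the dish (x of roller_a in the frame of bin between -0.12 and 0.12 m and y of roller_a in the frame of bin between -0.1 and 0.1 m and z of roller_a in the frame of bin between 0 and 0.095 m and x of roller_b in the frame of bin between -0.12 and 0.12 m and y of roller_b in the frame of bin between -0.1 and 0.1 m and z of roller_b in the frame of bin between 0 and 0.095 m and x of tube_a in the frame of dish_center between -0.078 and 0.078 m and y of tube_a in the frame of dish_center between -0.09 and 0 m and z of tube_a in the frame of dish_center between -0.06 and -0.005 m and x of tube_b in the frame of dish_center between -0.078 and 0.078 m and y of tube_b in the frame of dish_center between -0.09 and 0 m and z of tube_b in the frame of dish_center between -0.06 and -0.005 m), for 0.2 s.
2. the dish stands level on the middle of the scale's plate, tubes in it (horizontal distance between dish_center and scale_plate below 0.05 m and angle between dish_center's own z axis and vertical below 0.07 rad and z of dish_center in the frame of scale_plate between 0.052 and 0.064 m and x of tube_a in the frame of dish_center between -0.078 and 0.078 m and y of tube_a in the frame of dish_center between -0.09 and 0 m and z of tube_a in the frame of dish_center between -0.06 and -0.005 m and x of tube_b in the frame of dish_center between -0.078 and 0.078 m and y of tube_b in the frame of dish_center between -0.09 and 0 m and z of tube_b in the frame of dish_center between -0.06 and -0.005 m), for 0.2 s.
At the end, for the whole second after the job is handed in: Both rollers' centres are inside the bin below its rim; both tubes are in their own compartment of the dish; the dish stands on the scale's plate, its centre within 50 mm of the plate's centre (horizontally), tilted under 4 degrees, resting on the plate (height within 6 mm), and stays so (all of step 2 and x of roller_a in the frame of bin between -0.12 and 0.12 m and y of roller_a in the frame of bin between -0.1 and 0.1 m and z of roller_a in the frame of bin between 0 and 0.095 m and x of roller_b in the frame of bin between -0.12 and 0.12 m and y of roller_b in the frame of bin between -0.1 and 0.1 m and z of roller_b in the frame of bin between 0 and 0.095 m); the robot touches nothing.
It fails at once if a tube leaves the dish (distance between any of tube_a, tube_b and dish_center above 0.13 m).
It fails at once if the fingers touch a roller (contact force between any of roller_a, roller_b and the fingers above 1 N).
It fails at once if a roller is dropped from well above the bin or flung (faster than 2.3 m/s) (linear speed of any of roller_a, roller_b above 2.3 m/s).
It fails at once if the dish is dropped or banged onto the scale (faster than 0.5 m/s just above the plate, or over 80 N) (contact force between dish and scale above 80 N or (linear speed of dish above 0.5 m/s and horizontal distance between dish_center and scale_plate below 0.1 m and z of dish_center in the frame of scale_plate below 0.078 m)).
It fails at once if a bystander is moved more than 30 mm (distance of any of carton_near, tape_roll, carton_far, jar from where it was at the start of the episode above 0.03 m).
It also fails if it takes over 51 s, if anything falls off the work surface, if the arm or the gripper's body presses on something with over 40 N, if the wrist force passes 120 N, or if a joint passes its speed limit or range.

## Robot

A 6-joint arm with a two-finger parallel gripper is mounted at the origin on the work surface. World frame = base frame: x ahead of the robot, y to its left, z up, the work surface at z = 0. Lengths are in m, angles in rad, forces in N, time in s.
With the tool pointing down it reaches from about 0.225 to 0.875 m from the base axis. Payload 3.4 kg.
Tool frame: the origin (TCP) lies on the centre line of the jaws, within the pads' length; the fingertips stand 8 mm ahead of it and the grasp point (between the pads) lies 11 mm behind it; x points along the fingers, y is the direction in which the jaws open and shut, and the axes are right-handed (so a half turn about x gives the same grasp; the last joint's range is limited). The gripper opens to 85 mm and grips with 20 to 120 N. Pads are 22 mm wide; open, the fingers measure 114 mm over their backs; the gripper's body (76 mm by 85 mm) begins 54 mm behind the grasp point. The pads swing forward as they close: fully open they stand 13 mm farther back than shut.
Start: joints at [-1.371, 0.276, 1.505, -0, 1.361, -0.121], TCP at [0.181, -0.546, 0.239] pointing down, gripper open.
Joint ranges: [-2.89, 2.89], [-0.75, 2.08], [0.22, 2.7], [-1.18, 4.32], [0.11, 2.71], [-2.7, 2.7]. Speed limits (rad/s): [2.57, 2.57, 3.14, 3.14, 3.14, 3.14].

## Interface

Orientations are given as a unit quaternion [x, y, z, w].
In Python, from workcell import * gives the robot as it stands. The module is installed in compiled form; this text tells all that it offers.
- The arm moves only by the shell command python3 -m crank 'ROWS' [FORCE]. ROWS is JSON, a list of rows, each a list of 5 numbers: the closure in counts, from 0 (fully open) to 255 (shut), then the shift along the tool's x, y, z in m, then the turn about the tool's x in degrees. A call has 1 to 20 rows; each row shifts and turns the pose as measured when the row begins, along the tool's axes as they then stand; what a row does not reach is not made up. A row lasts 1/8 s, in which the tool goes at most 62.5 mm and 10.7 degrees, less where a joint would pass 70% of its speed; a pose out of reach is approached as far as the arm can. A call is refused whole if a number of a shift passes 0.0625 or a number of a turn 10.7, either way. A call with a gripper value outside its range is refused whole. The fingers move at their own pace and stop on an object; FORCE is the grip in N (left out, the last holds). Time passes only in rows, so rows that do not move let the fingers close. It gives the time, the measured TCP pose, the force and the opening at its end, in the units of the state.
- state(): the state, without advancing time (a new reading comes with each control period).
- camera(name): name is "scene" or "top"; returns a dict with "image" (480x640x3 uint8, blue, green, red), "fx", "fy", "cx", "cy" (pixels), "D" ([k1, k2, p1, p2, k3] as OpenCV has them; the pictures are not rectified), "pose" (4x4, takes a point from camera to world coordinates). Camera axes: x right, y up, looking along -z (the intrinsics and any distortion apply to the point x, -y, -z); pixel columns grow to the right and rows downward; lengths in m; the calibration is good to about 2 mm. A picture is of the moment at which its call begins. There is no depth.
- job_done(): hands the job in, once; it reports no verdict.
The state is a dict: "time": time; "joint_pos": joint angles; "qvel": joint speeds; "effort": joint torques, N m; "ee_pos": TCP position; "ee_rot": TCP orientation; "contact_force": force on the tool from outside, world axes, zero at the start; "moment": the same for the moment, N m; "gripper_width": finger opening in m.
Only numpy, scipy, OpenCV 4.12 (cv2) and the standard library are available. Lean on these libraries where they do the work, as an engineer would, in place of code of your own. Each camera call takes 0.05 s, during which the arm holds its last target.

## Working session

There is one attempt and no reset: what is moved stays moved. The work goes in short steps, Python scripts to look and compute and a shell command to move; the robot and the scene stay as the last step left them, time stands still between calls to the robot, and variables do not carry over. Pictures are saved under pics/ and viewed, and the job is handed in when it is done.

```bash
mkdir -p pics
python3 - <<'E'
from workcell import *
import cv2,pickle
for n in("scene","top"):
    c=camera(n); cv2.imwrite(f"pics/{n}0.png",c["image"]); pickle.dump(c,open(f"{n}0.pkl","wb"))
    print(n,c["fx"],c["fy"],c["cx"],c["cy"],c["D"]);print(c["pose"])
print(state())
E
```

```text
scene 544.1612108699599 544.1612108699599 321.81375464515537 236.29941951926483 [-0.04558796  0.          0.          0.          0.        ]
[[-0.68763208 -0.49077633  0.53507076  1.29427357]
 [ 0.7257269  -0.44229136  0.52697136  0.75457843]
 [-0.0219679   0.75067765  0.66030332  0.99582298]
 [ 0.          0.          0.          1.        ]]
top 457.44678342798005 457.44678342798005 328.7861244366446 242.38666931529812 [0.00838067 0.         0.         0.         0.        ]
[[-7.49254809e-03  9.86484425e-01 -1.63683661e-01  3.98805312e-01]
 [-9.99970425e-01 -7.67549496e-03 -4.85263657e-04  2.60626345e-02]
 [-1.73505815e-03  1.63675184e-01  9.86512759e-01  1.16810067e+00]
 [ 0.00000000e+00  0.00000000e+00  0.00000000e+00  1.00000000e+00]]
{'time': 0.1, 'joint_pos': array([-1.37099045e+00,  2.76511270e-01,  1.50600418e+00,  1.16107093e-05,
        1.36071074e+00, -1.20973935e-01]), 'qvel': array([ 8.89335625e-04,  3.54884634e-04, -1.36826236e-03,  1.08233929e-05,
        1.43691912e-04, -5.90215611e-04]), 'effort': array([ 1.47954299e-03, -4.17699659e+01, -2.46405172e+01, -1.35975506e-04,
        5.83347413e-03, -2.94148769e-06]), 'ee_pos': array([ 0.18122208, -0.54520932,  0.23853883]), 'ee_rot': array([-0.69801229, -0.11350352,  0.69804978, -0.11234902]), 'contact_force': array([-0.40707094, -0.86721285,  0.5660904 ]), 'moment': array([ 0.04117467,  0.05467986, -0.04400925]), 'gripper_width': 0.08535000593908673}
```

View pics/scene0.png

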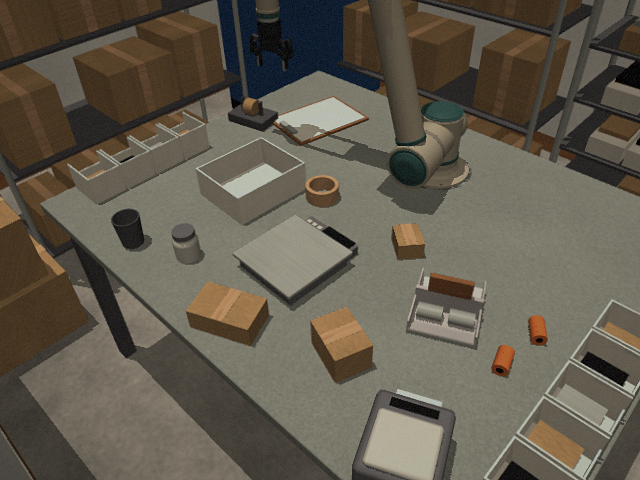

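View pics/top0.png

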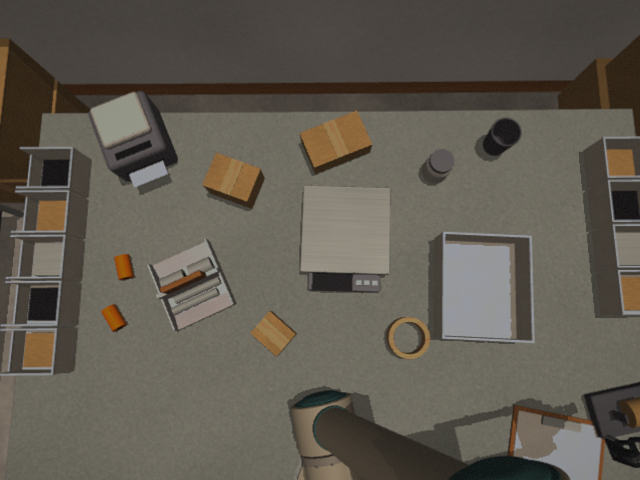

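```bash
cat > h.py <<'E'
import numpy as np,cv2,pickle
def ld(n): return pickle.load(open(n+".pkl","rb"))
def ray(c,uv):
    K=np.array([[c["fx"],0,c["cx"]],[0,c["fy"],c["cy"]],[0,0,1.]])
    p=cv2.undistortPoints(np.array(uv,float).reshape(-1,1,2),K,np.array(c["D"])).reshape(-1,2)
    d=np.c_[p[:,0],-p[:,1],-np.ones(len(p))]@c["pose"][:3,:3].T
    return c["pose"][:3,3],d
def pl(c,uv,z):
    o,d=ray(c,uv); return o+d*((z-o[2])/d[:,2])[:,None]
def proj(c,P):
    P=np.atleast_2d(P); q=(P-c["pose"][:3,3])@c["pose"][:3,:3]; q=q*[1,-1,-1]
    K=np.array([[c["fx"],0,c["cx"]],[0,c["fy"],c["cy"]],[0,0,1.]])
    return cv2.projectPoints(q,np.zeros(3),np.zeros(3),K,np.array(c["D"]))[0].reshape(-1,2)
E
python3 - <<'E'
from h import *
c=ld("top0");im=c["image"]
a=cv2.resize(im[225:345,135:255],None,fx=5,fy=5,interpolation=cv2.INTER_CUBIC);cv2.imwrite("pics/dz.png",a)
b=cv2.resize(im[175:355,290:550],None,fx=3,fy=3,interpolation=cv2.INTER_CUBIC);cv2.imwrite("pics/bz.png",b)
s=ld("scene0")["image"];cv2.imwrite("pics/sz.png",cv2.resize(s[255:355,395:500],None,fx=6,fy=6,interpolation=cv2.INTER_CUBIC)[:600])
E
```

```text
(no output)
```

View pics/dz.png

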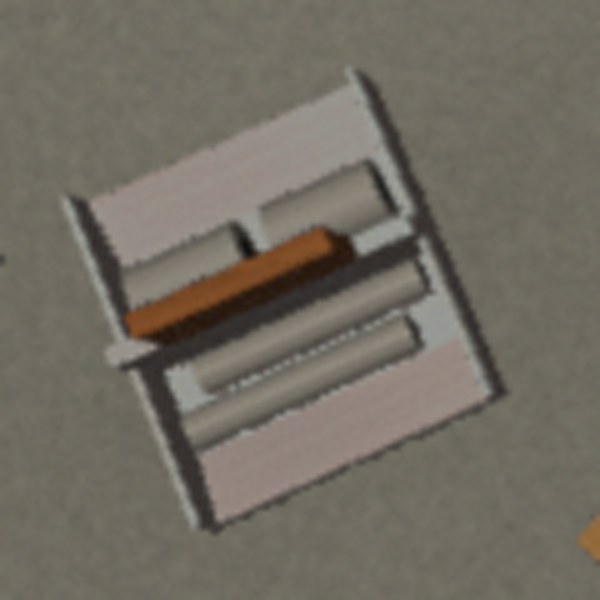

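View pics/bz.png

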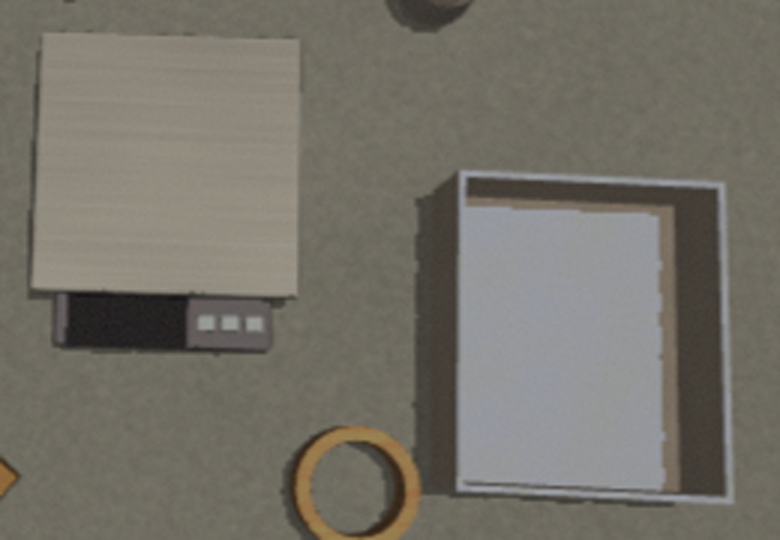

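View pics/sz.png

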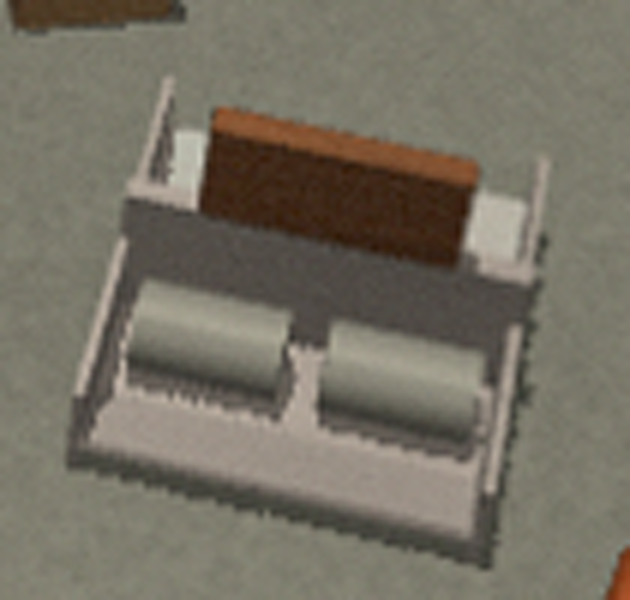

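Run:
```python
from h import *
np.set_printoptions(precision=4,suppress=True)
c=ld("top0");s=ld("scene0")
f=lambda L,k,o:(np.array(L,float)+.5)/k-.5+o
w=pl(c,f([(70,196),(202,527),(500,394),(354,70)],5,(135,225)),.044)
print(w,w.mean(0)); e=(w[3]-w[0]+w[2]-w[1])/2;print("dish x dir",np.degrees(np.arctan2(e[1],e[0])),[np.linalg.norm(w[i]-w[(i+1)%4]) for i in range(4)])
# grip mask
for cam,n in((c,"t"),(s,"s")):
    hsv=cv2.cvtColor(cam["image"],cv2.COLOR_BGR2HSV)
    m=cv2.inRange(hsv,(3,120,90),(14,255,255))
    R=(150,262,215,300) if n=="t" else (425,268,480,302)
    mm=np.zeros_like(m);mm[R[1]:R[3],R[0]:R[2]]=m[R[1]:R[3],R[0]:R[2]]
    r=cv2.minAreaRect(np.argwhere(mm)[:,::-1].astype(np.float32));q=cv2.boxPoints(r)
    P=pl(cam,q,.116);print(n,r,"\n",P,P.mean(0),[np.linalg.norm(P[i]-P[(i+1)%4]) for i in range(4)],[np.degrees(np.arctan2(*(P[(i+1)%4]-P[i])[[1,0]])) for i in range(4)])
p=pl(c,f([(42,33),(299,40),(297,297),(31,290)],3,(290,175)),.05);print("plate",p.mean(0),p)
b=pl(c,f([(459,171),(725,183),(732,502),(457,492)],3,(290,175)),.095);print("bin",b.mean(0),b)
# scene checks
g=pl(s,f([(214,110),(478,160),(476,180),(210,128)],6,(395,255)),.116);print("grip scene",g,g.mean(0))
```

```text
[[0.5352 0.4721 0.044 ]
 [0.3739 0.3992 0.044 ]
 [0.4364 0.2572 0.044 ]
 [0.5973 0.3343 0.044 ]] [0.4857 0.3657 0.044 ]
dish x dir -66.00127592946039 [np.float64(0.17692246242949564), np.float64(0.15513985759266435), np.float64(0.1783667467524981), np.float64(0.15119117577719152)]
t ((180.08560180664062, 281.1883850097656), (5.213916301727295, 43.035499572753906), 65.55604553222656) 
 [[0.4711 0.4156 0.116 ]
 [0.5113 0.3275 0.116 ]
 [0.5003 0.3221 0.116 ]
 [0.4602 0.4101 0.116 ]] [0.4857 0.3688 0.116 ] [np.float64(0.09686299832604452), np.float64(0.012269917472088342), np.float64(0.09670179855662589), np.float64(0.01219316978219391)] [np.float64(-65.43747451407162), np.float64(-153.89573639554575), np.float64(114.51381594059559), np.float64(26.87204885726052)]
s ((452.21209716796875, 279.0243835449219), (44.69519805908203, 4.121135234832764), 12.26477336883545) 
 [[0.5172 0.327  0.116 ]
 [0.5054 0.3211 0.116 ]
 [0.4649 0.4103 0.116 ]
 [0.4769 0.4154 0.116 ]] [0.4911 0.3684 0.116 ] [np.float64(0.013254436124503388), np.float64(0.09795410176123155), np.float64(0.013001941673190506), np.float64(0.09720841217289164)] [np.float64(-153.5021696230344), np.float64(114.39479409535701), np.float64(23.250702608471265), np.float64(-65.46011676668638)]
plate [ 0.6178 -0.015   0.05  ] [[ 0.7302  0.0891  0.05  ]
 [ 0.7224 -0.1274  0.05  ]
 [ 0.5055 -0.1194  0.05  ]
 [ 0.5129  0.0977  0.05  ]]
bin [ 0.4707 -0.3431  0.095 ] [[ 0.6007 -0.2452  0.095 ]
 [ 0.5893 -0.4552  0.095 ]
 [ 0.3421 -0.4406  0.095 ]
 [ 0.3509 -0.2315  0.095 ]]
grip scene [[0.508  0.3213 0.116 ]
 [0.4639 0.409  0.116 ]
 [0.4733 0.414  0.116 ]
 [0.5168 0.3257 0.116 ]] [0.4905 0.3675 0.116 ]
```

Run:
```python
from workcell import *
import numpy as np
from scipy.spatial.transform import Rotation as R
np.set_printoptions(precision=4,suppress=True)
s=state();M=R.from_quat(s["ee_rot"]).as_matrix();print(M)
print("tool shift to (.298,-.491,.40):",M.T@(np.array([.298,-.491,.40])-s["ee_pos"]))
```

```text
[[-0.0003  0.3153 -0.949 ]
 [ 0.0016 -0.949  -0.3153]
 [-1.     -0.0016 -0.0002]]
tool shift to (.298,-.491,.40): [-0.1614 -0.0149 -0.1279]
```

```bash
cat > st.py <<'E'
from workcell import *
import numpy as np,json
from scipy.spatial.transform import Rotation as R
np.set_printoptions(precision=4,suppress=True)
s=state();M=R.from_quat(s["ee_rot"]).as_matrix()
print("t",s["time"],"q",s["joint_pos"]);print("p",s["ee_pos"]);print(M);print("w",s["gripper_width"],"F",s["contact_force"])
open("log.jsonl","a").write(json.dumps([list(s["joint_pos"]),list(s["ee_pos"]),list(s["ee_rot"])])+"\n")
E
python3 st.py; python3 -m crank '[[0,-0.02,0,0,10.5],[0,-0.02,0,0,10.5],[0,-0.02,0,0,10.5],[0,-0.02,0,0,10.5]]'; python3 st.py;  python3 -m crank '[[0,-0.02,0,0,10.5],[0,-0.02,0,0,10.5],[0,-0.02,0,0,10.5],[0,-0.02,0,0,10.5]]'; python3 st.py
```

```text
t 0.1 q [-1.371   0.2765  1.506   0.      1.3607 -0.121 ]
p [ 0.1812 -0.5452  0.2385]
[[-0.0003  0.3153 -0.949 ]
 [ 0.0016 -0.949  -0.3153]
 [-1.     -0.0016 -0.0002]]
w 0.08535000593908673 F [-0.4071 -0.8672  0.5661]
time: 0.6
ee_pos: [0.1808, -0.5433, 0.3163]
ee_rot: [-0.689, 0.148, 0.692, 0.155]
contact_force: [-0.1, -1.2, -0.0]
gripper_width: 0.0852
t 0.6 q [-1.371   0.2465  1.3584  0.      1.5482  0.6309]
p [ 0.1808 -0.5433  0.3163]
[[-0.0023 -0.4179 -0.9085]
 [ 0.0113 -0.9085  0.4178]
 [-0.9999 -0.0093  0.0068]]
w 0.08522682209633353 F [-0.0974 -1.194  -0.0037]
time: 1.1
ee_pos: [0.1808, -0.5433, 0.3967]
ee_rot: [-0.583, 0.39, 0.591, 0.398]
contact_force: [0.2, 1.0, -0.2]
gripper_width: 0.0857
t 1.1 q [-1.371   0.2385  1.1793 -0.      1.74    1.3808]
p [ 0.1808 -0.5433  0.3967]
[[-0.0032 -0.925  -0.3799]
 [ 0.0159 -0.3799  0.9249]
 [-0.9999 -0.0031  0.016 ]]
w 0.08572436473572162 F [ 0.2099  1.0053 -0.2397]
```

```bash
python3 -m crank '[[0,-0.02,-0.043,0,0],[0,-0.02,-0.043,0,0],[0,-0.02,-0.043,0,0]]'; python3 st.py;  python3 -m crank '[[0,0,0,-0.05,0],[0,0,0,-0.05,0],[0,0,0,-0.05,0]]'; python3 st.py
cat > fit.py <<'E'
import json,numpy as np
from scipy.optimize import least_squares
from scipy.spatial.transform import Rotation as R
D=[json.loads(l) for l in open("log.jsonl")]
def fk(q,p):
    h,a1,L2,L3,e3,Lt,d=p
    # local chain: base rot z q1; pitch about +y
    Rz=lambda a:R.from_euler('z',a);Ry=lambda a:R.from_euler('y',a)
    T=Rz(q[0]); o=np.array([0,0,h])+T.apply([a1,d,0])
    T=T*Ry(q[1]); o=o+T.apply([0,0,L2])
    T=T*Ry(q[2]); o=o+T.apply([e3,0,L3])
    T=T*Rz(q[3])*Ry(q[4]); 
    T=T*Rz(q[5]); o=o+T.apply([0,0,Lt])
    return o,T
def fit():
    f=lambda p:np.concatenate([fk(q,p)[0]-x for q,x,r in D]+[1e-3*(np.array(p)-[.3,0,.4,.4,0,.25,.07])])
    s=least_squares(f,[.3,0,.4,.4,0,.25,.07]);return s.x,s.fun
if __name__=="__main__":
    p,e=fit();np.set_printoptions(precision=4,suppress=True);print(p,np.abs(e).max())
    for q,x,r in D: 
        T=fk(q,p)[1]; print((T.inv()*R.from_quat(r)).as_matrix().round(3).tolist())
E
python3 fit.py
```

```text
time: 1.48
ee_pos: [0.3004, -0.4959, 0.4569]
ee_rot: [-0.581, 0.392, 0.591, 0.4]
contact_force: [0.6, 0.0, 0.4]
gripper_width: 0.0853
t 1.475 q [-1.1478  0.2608  1.0066  0.003   1.8933  1.6132]
p [ 0.3004 -0.4959  0.4569]
[[-0.0053 -0.9281 -0.3723]
 [ 0.0185 -0.3724  0.9279]
 [-0.9998 -0.002   0.0192]]
w 0.08534665876122367 F [0.5875 0.004  0.3843]
time: 1.85
ee_pos: [0.3615, -0.6328, 0.4601]
ee_rot: [-0.584, 0.391, 0.59, 0.397]
contact_force: [1.4, -1.0, 0.2]
gripper_width: 0.0853
t 1.85 q [-1.1491  0.5493  0.537   0.0045  2.067   1.6057]
p [ 0.3615 -0.6328  0.4601]
[[-0.0011 -0.9253 -0.3792]
 [ 0.0122 -0.3792  0.9252]
 [-0.9999 -0.0036  0.0118]]
w 0.08526421479757015 F [ 1.379  -0.9508  0.1696]
[0.1385 0.0001 0.6296 0.4211 0.0604 0.3581 0.0694] 0.0002296240656340266
[[0.0, -1.0, -0.0], [0.0, 0.0, -1.0], [1.0, 0.0, 0.0]]
[[-0.0, -1.0, 0.0], [0.0, 0.0, -1.0], [1.0, -0.0, 0.0]]
[[0.0, -1.0, 0.0], [0.0, 0.0, -1.0], [1.0, 0.0, 0.0]]
[[0.0, -1.0, 0.0], [0.0, -0.0, -1.0], [1.0, 0.0, 0.0]]
[[0.0, -1.0, 0.0], [-0.0, 0.0, -1.0], [1.0, 0.0, -0.0]]
```

```bash
python3 -m crank '[[0,0,0,-0.06,0],[0,0,0,-0.06,0]]'; python3 st.py;  python3 -m crank '[[0,0,0,-0.06,0],[0,0,0,-0.06,0]]'; python3 st.py
python3 fit.py|head -1
```

```text
time: 2.1
ee_pos: [0.3922, -0.7151, 0.4322]
ee_rot: [0.592, -0.394, -0.583, -0.394]
contact_force: [0.4, -0.6, 0.6]
gripper_width: 0.0855
t 2.1 q [-1.1571  0.7463  0.2202  0.0078  2.1635  1.5996]
p [ 0.3922 -0.7151  0.4322]
[[ 0.0106 -0.9251 -0.3795]
 [-0.008  -0.3796  0.9251]
 [-0.9999 -0.0067 -0.0114]]
w 0.08546159761526669 F [ 0.4465 -0.5504  0.6041]
time: 2.35
ee_pos: [0.4092, -0.7735, 0.3804]
ee_rot: [0.609, -0.403, -0.564, -0.384]
contact_force: [-0.2, -0.0, 0.4]
gripper_width: 0.0854
t 2.35 q [-1.1686  0.8088  0.2223  0.014   2.0428  1.5907]
p [ 0.4092 -0.7735  0.3804]
[[ 0.0379 -0.925  -0.378 ]
 [-0.0573 -0.3797  0.9233]
 [-0.9976 -0.0133 -0.0674]]
w 0.08543691978166022 F [-0.1696 -0.0266  0.4188]
[0.1369 0.     0.6297 0.4211 0.0604 0.3565 0.0694] 0.00022969119611218524
```

```bash
python3 -m crank '[[0,-0.03,0,-0.06,0],[0,-0.03,0,-0.06,0]]'; python3 st.py;  python3 -m crank '[[0,-0.04,0,-0.06,0],[0,-0.04,0,-0.06,0]]'; python3 st.py
python3 fit.py|head -1
```

```text
time: 2.6
ee_pos: [0.413, -0.8041, 0.3801]
ee_rot: [0.632, -0.415, -0.54, -0.371]
contact_force: [-0.2, -0.1, -0.0]
gripper_width: 0.0854
t 2.6 q [-1.1815  0.8125  0.2223  0.0228  1.9641  1.5818]
p [ 0.413  -0.8041  0.3801]
[[ 0.0734 -0.9247 -0.3736]
 [-0.1234 -0.3801  0.9167]
 [-0.9896 -0.0212 -0.142 ]]
w 0.08538683918141073 F [-0.1854 -0.0727 -0.0402]
time: 2.85
ee_pos: [0.4112, -0.8212, 0.4071]
ee_rot: [0.655, -0.428, -0.511, -0.355]
contact_force: [-0.4, 0.6, 0.2]
gripper_width: 0.0855
t 2.85 q [-1.1942  0.7876  0.2213  0.0327  1.9056  1.5737]
p [ 0.4112 -0.8212  0.4071]
[[ 0.1114 -0.9241 -0.3656]
 [-0.1977 -0.3811  0.9031]
 [-0.9739 -0.0283 -0.2252]]
w 0.0854865338661925 F [-0.4023  0.6408  0.2487]
[0.1368 0.     0.6297 0.4211 0.0604 0.3565 0.0694] 0.00022969592048768285
```

```bash
cat > ik.py <<'E'
from fit import *
P=fit()[0]
C=np.array([[0,-1,0],[0,0,-1],[1,0,0.]])
lo=np.array([-2.89,-.75,.22,-1.18,.11,-2.7])+.01;hi=np.array([2.89,2.08,2.7,4.32,2.71,2.7])-.01
def FK(q):
    o,T=fk(q,P);return o,T.as_matrix()@C
def ik(pos,M,q0):
    def f(q):
        o,T=FK(q);return np.r_[(o-pos)*3,R.from_matrix(M.T@T).as_rotvec()]
    s=least_squares(f,np.clip(q0,lo,hi),bounds=(lo,hi));return s.x,np.linalg.norm(s.fun)
def tool(alpha,psi,flip):
    a,p=np.radians([alpha,psi]);x=np.array([np.cos(p)*np.sin(a),np.sin(p)*np.sin(a),-np.cos(a)])
    y=np.array([-np.sin(p),np.cos(p),0])*(1 if not flip else -1)
    return np.c_[x,y,np.cross(x,y)]
E
cat > feas.py <<'E'
from ik import *
np.set_printoptions(precision=2,suppress=True)
q0=json.loads(open("log.jsonl").readlines()[-1])[0]
g=np.array([.487,.368,.095])
for psi in(-65.6,114.4):
  for al in(35,45,60,75,90):
    M=tool(al,psi,psi<0)  # for psi<0 current y = (-.92,-.38) = flip
    for name,pos in(("dish",g),("bin",[.43,-.34,.25]),("scale",[.618,-.015,.16])):
      best=min((ik(np.array(pos)+M[:,0]*.011,M,np.r_[np.arctan2(pos[1],pos[0]),.5,1.4,q4,q5,q6]) for q4 in(-.8,0,1.5,3) for q5 in (.8,1.5) for q6 in(-1.5,1.)),key=lambda t:t[1])
      t=[]
      for th in(-60,60):
        M2=M@R.from_euler('x',th,degrees=True).as_matrix();t.append(round(ik(np.array(pos)+M[:,0]*.011,M2,best[0]+[0,0,0,0,0,np.radians(th)])[1],3))
      print(psi,al,name,best[0],round(best[1],4),t)
E
python3 feas.py
```

```text
-65.6 35 dish [ 0.83  0.6   1.54 -0.58  1.32 -2.5 ] 0.0 [np.float64(0.518), np.float64(0.0)]
-65.6 35 bin [-0.61  0.03  1.98 -0.5   0.65  2.43] 0.0 [np.float64(0.0), np.float64(0.223)]
-65.6 35 scale [ 0.23  0.4   1.86 -0.92  0.92 -2.69] 0.1385 [np.float64(0.751), np.float64(0.0)]
-65.6 45 dish [ 0.89  0.67  1.51 -0.69  1.43 -2.4 ] 0.0 [np.float64(0.498), np.float64(0.0)]
-65.6 45 bin [-0.59  0.01  2.07 -0.78  0.51  2.69] 0.0468 [np.float64(0.0), np.float64(0.236)]
-65.6 45 scale [ 0.26  0.43  1.82 -0.99  1.01 -2.69] 0.0187 [np.float64(0.699), np.float64(0.0)]
-65.6 60 dish [ 0.96  0.79  1.47 -0.84  1.59 -2.3 ] 0.0 [np.float64(0.467), np.float64(0.0)]
-65.6 60 bin [-0.48  0.1   2.33  4.31  0.6  -2.31] 0.0498 [np.float64(0.225), np.float64(0.05)]
-65.6 60 scale [ 0.35  0.51  1.83 -1.17  1.17 -2.48] 0.0527 [np.float64(0.631), np.float64(0.053)]
-65.6 75 dish [ 1.    0.91  1.44 -0.97  1.76 -2.22] 0.0 [np.float64(0.434), np.float64(0.0)]
-65.6 75 bin [-0.36  0.26  2.44  4.07  1.02 -1.93] 0.0 [np.float64(0.117), np.float64(0.0)]
-65.6 75 scale [ 0.43  0.62  1.75 -1.17  1.39 -2.4 ] 0.2281 
[... 991 characters left out ...]
2  1.87] 0.0 [np.float64(0.0), np.float64(0.188)]
114.4 60 scale [-0.46  0.79  1.26  0.63  1.94  2.22] 0.0 [np.float64(0.0), np.float64(0.48)]
114.4 75 dish [-0.01  0.8   1.78  1.07  1.57  2.07] 0.0 [np.float64(0.0), np.float64(0.275)]
114.4 75 bin [-0.93  0.87  1.05  0.35  2.49  1.91] 0.0 [np.float64(0.0), np.float64(0.196)]
114.4 75 scale [-0.48  0.9   1.23  0.76  2.1   2.21] 0.0 [np.float64(0.0), np.float64(0.471)]
114.4 90 dish [-0.03  0.95  1.77  1.15  1.75  1.95] 0.0 [np.float64(0.0), np.float64(0.211)]
114.4 90 bin [-0.93  0.97  1.07  0.45  2.63  1.97] 0.0 [np.float64(0.0), np.float64(0.201)]
114.4 90 scale [-0.49  1.01  1.23  0.89  2.24  2.22] 0.0 [np.float64(0.0), np.float64(0.459)]
```

```bash
cat > sim.py <<'E'
from ik import *
np.set_printoptions(precision=3,suppress=True)
def step(q,sh,turn,w):
    o,T=FK(q);pos=o+T@np.array(sh);M=T@R.from_euler('x',turn,degrees=True).as_matrix()
    f=lambda x:np.r_[(FK(x)[0]-pos)*w,R.from_matrix(M.T@FK(x)[1]).as_rotvec()]
    return least_squares(f,np.clip(q,lo,hi),bounds=(lo,hi)).x
if __name__=="__main__":
    D=[json.loads(l) for l in open("log.jsonl")]
    for w in(1,2,3,5):
        q=np.array(D[-3][0])
        for k in range(2): q=step(q,[-.03,0,-.06],0,w)
        print(w,q,FK(q)[0])
    print("act",np.array(D[-2][0]),D[-2][1])
    print("min reach")
    M=tool(1,114.4,True)
    for z in(.15,.25,.35,.45,.6):
        for r in(.15,.2,.25,.3):
            h=np.array([.413,-.911,0]);pos=h*r+.069*np.array([.911,.413,0])+[0,0,z]
            q,e=ik(pos,M,[-1.145,-.2,2.3,0,1,1.3]);print(z,r,q,round(e,3))
E
python3 sim.py
```

```text
1 [-1.181  0.808  0.23   0.018  1.998  1.58 ] [ 0.406 -0.791  0.379]
2 [-1.182  0.793  0.23   0.026  1.929  1.582] [ 0.416 -0.81   0.396]
3 [-1.183  0.781  0.23   0.033  1.861  1.584] [ 0.425 -0.828  0.413]
5 [-1.184  0.768  0.23   0.041  1.776  1.585] [ 0.436 -0.85   0.435]
act [-1.182  0.813  0.222  0.023  1.964  1.582] [0.41299672665338905, -0.8041377336163005, 0.38011832341690377]
min reach
0.15 0.15 [-1.148 -0.33   2.319 -0.     1.171 -1.573] 0.0
0.15 0.2 [-1.147 -0.228  2.267 -0.     1.121 -1.573] 0.0
0.15 0.25 [-1.147 -0.135  2.204 -0.     1.09  -1.572] 0.0
0.15 0.3 [-1.146 -0.049  2.133 -0.     1.075 -1.572] 0.0
0.25 0.15 [-1.148 -0.419  2.098 -0.     1.48  -1.573] 0.0
0.25 0.2 [-1.147 -0.323  2.056 -0.     1.426 -1.573] 0.0
0.25 0.25 [-1.147 -0.231  2.003 -0.     1.387 -1.573] 0.0
0.25 0.3 [-1.146 -0.144  1.942 -0.     1.362 -1.572] 0.0
0.35 0.15 [-1.148 -0.442  1.869 -0.     1.732 -1.573] 0.0
0.35 0.2 [-1.147 -0.355  1.832 -0.     1.682 -1.573] 0.0
0.35 0.25 [-1.147 -0.269  1.786 -0.     1.643 -1.573] 0.0
0.35 0.3 [-1.146 -0.186  1.73  -0.     1.615 -1.572] 0.0
0.45 0.15 [-1.148 -0.423  1.625 -0.     1.957 -1.573] 0.0
0.45 0.2 [-1.147 -0.344  1.591 -0.     1.912 -1.573] 0.0
0.45 0.25 [-1.147 -0.265  1.547 -0.     1.877 -1.573] 0.0
0.45 0.3 [-1.146 -0.186  1.494 -0.     1.85  -1.572] 0.0
0.6 0.15 [-1.148 -0.332  1.205 -0.     2.286 -1.574] 0.0
0.6 0.2 [-1.147 -0.262  1.17  -0.     2.251 -1.573] 0.0
0.6 0.25 [-1.147 -0.19   1.125 -0.     2.223 -1.573] 0.0
0.6 0.3 [-1.146 -0.115  1.07  -0.     2.205 -1.572] 0.0
```

```bash
sed -e 's/psi<0)/psi>0)/' -e 's/(-65.6,114.4)/(-65.6,)/' -e 's/(35,45,60,75,90)/(30,35,40,45,50,55)/' feas.py > feas2.py; python3 feas2.py
```

```text
-65.6 30 dish [ 0.8   0.57  1.55 -0.51  1.27  0.59] 0.0 [np.float64(0.0), np.float64(0.0)]
-65.6 30 bin [-0.64  0.05  1.91 -0.36  0.74 -0.86] 0.0 [np.float64(0.0), np.float64(0.0)]
-65.6 30 scale [ 0.13  0.37  1.73 -0.62  0.97  0.04] 0.0 [np.float64(0.0), np.float64(0.0)]
-65.6 35 dish [ 0.83  0.6   1.54 -0.58  1.32  0.65] 0.0 [np.float64(0.0), np.float64(0.0)]
-65.6 35 bin [-0.61  0.03  1.98 -0.5   0.65 -0.71] 0.0 [np.float64(0.0), np.float64(0.0)]
-65.6 35 scale [ 0.18  0.38  1.76 -0.74  0.97  0.17] 0.0 [np.float64(0.0), np.float64(0.0)]
-65.6 40 dish [ 0.86  0.64  1.52 -0.64  1.37  0.69] 0.0 [np.float64(0.0), np.float64(0.0)]
-65.6 40 bin [-0.58  0.02  2.04 -0.69  0.58 -0.51] 0.0 [np.float64(0.0), np.float64(0.0)]
-65.6 40 scale [ 0.22  0.4   1.79 -0.85  0.99  0.29] 0.0 [np.float64(0.0), np.float64(0.0)]
-65.6 45 dish [ 0.89  0.67  1.51 -0.69  1.43  0.74] 0.0 [np.float64(0.0), np.float64(0.0)]
-65.6 45 bin [-0.54  0.02  2.1  -0.93  0.52 -0.26] 0.0 [np.float64(0.0), np.float64(0.0)]
-65.6 45 scale [ 0.26  0.42  1.81 -0.96  1.01  0.41] 0.0 [np.float64(0.0), np.float64(0.0)]
-65.6 50 dish [ 0.92  0.71  1.5  -0.74  1.48  0.78] 0.0 [np.float64(0.0), np.float64(0.0)]
-65.6 50 bin [-0.51  0.03  2.15 -1.17  0.51 -0.01] 0.0138 [np.float64(0.014), np.float64(0.014)]
-65.6 50 scale [ 0.29  0.45  1.84 -1.07  1.05  0.53] 0.0 [np.float64(0.0), np.float64(0.0)]
-65.6 55 dish [ 0.94  0.75  1.48 -0.79  1.54  0.81] 0.0 [np.float64(0.0), np.float64(0.0)]
-65.6 55 bin [-0.51  0.01  2.14 -1.17  0.52 -0.01] 0.0911 [np.float64(0.091), np.float64(0.091)]
-65.6 55 scale [ 0.33  0.48  1.86 -1.16  1.1   0.64] 0.0 [np.float64(0.0), np.float64(0.0)]
```

```bash
cat > s2.py <<'E'
from sim import *
D=[json.loads(l) for l in open("log.jsonl")]
for sh in([-.04,0,-.06],[-.06,0,-.06],[-.06,.02,-.06],[-.06,.04,-.06],[-.03,.03,-.06]):
    q=np.array(D[-1][0])
    for k in range(12):
        q=step(q,sh,0,1.5)
        if k%4==3:
            o,T=FK(q);x=T[:,0];print(sh,k,q,o,"al",np.degrees(np.arccos(-x[2])).round(1),"psi",np.degrees(np.arctan2(x[1],x[0])).round(1),"yz",T[2,1].round(3))
E
python3 s2.py
```

```text
[-0.04, 0, -0.06] 3 [-1.221  0.708  0.23   0.055  1.808  1.558] [ 0.399 -0.836  0.487] al 22.9 psi -62.0 yz -0.039
[-0.04, 0, -0.06] 7 [-1.249  0.614  0.23   0.082  1.734  1.544] [ 0.38  -0.83   0.585] al 32.5 psi -62.9 yz -0.047
[-0.04, 0, -0.06] 11 [-1.283  0.507  0.23   0.117  1.677  1.533] [ 0.353 -0.802  0.693] al 42.0 psi -63.5 yz -0.053
[-0.06, 0, -0.06] 3 [-1.228  0.643  0.23   0.061  1.855  1.556] [ 0.381 -0.8    0.539] al 23.9 psi -62.1 yz -0.04
[-0.06, 0, -0.06] 7 [-1.271  0.492  0.23   0.1    1.821  1.541] [ 0.342 -0.753  0.675] al 34.6 psi -63.0 yz -0.049
[-0.06, 0, -0.06] 11 [-1.335  0.333  0.23   0.162  1.799  1.527] [ 0.292 -0.679  0.805] al 45.2 psi -63.7 yz -0.055
[-0.06, 0.02, -0.06] 3 [-1.317  0.644  0.23   0.088  1.858  1.482] [ 0.318 -0.828  0.538] al 23.8 psi -63.4 yz -0.032
[-0.06, 0.02, -0.06] 7 [-1.448  0.5    0.23   0.173  1.825  1.408] [ 0.229 -0.799  0.67 ] al 34.6 psi -65.9 yz -0.023
[-0.06, 0.02, -0.06] 11 [-1.612  0.352  0.23   0.304  1.804  1.348] [ 0.143 -0.736  0.796] al 45.3 psi -68.2 yz -0.007
[-0.06, 0.04, -0.06] 3 [-1.405  0.649  0.23   0.116  1.858  1.408] [ 0.253 -0.852  0.534] al 23.9 psi -64.6 yz -0.024
[-0.06, 0.04, -0.06] 7 [-1.616  0.518  0.23   0.24   1.816  1.279] [ 0.114 -0.836  0.66 ] al 35.1 psi -68.9 yz 0.004
[-0.06, 0.04, -0.06] 11 [-1.857  0.388  0.23   0.42   1.784  1.178] [-0.008 -0.776  0.782] al 46.4 psi -73.0 yz 0.043
[-0.03, 0.03, -0.06] 3 [-1.343  0.745  0.23   0.089  1.787  1.449] [ 0.31  -0.894  0.456] al 22.3 psi -63.7 yz -0.028
[-0.03, 0.03, -0.06] 7 [-1.472  0.69   0.23   0.159  1.687  1.352] [ 0.219 -0.934  0.527] al 31.8 psi -66.9 yz -0.013
[-0.03, 0.03, -0.06] 11 [-1.592  0.62   0.23   0.242  1.604  1.276] [ 0.135 -0.944  0.614] al 41.3 psi -70.0 yz 0.012
```

```bash
python3 -m crank '[[0,-0.06,0.015,-0.06,0],[0,-0.06,0.015,-0.06,0],[0,-0.06,0.015,-0.06,0],[0,-0.06,0.015,-0.06,0]]'; python3 st.py;  python3 -m crank '[[0,-0.06,0.015,-0.06,0],[0,-0.06,0.015,-0.06,0],[0,-0.06,0.015,-0.06,0],[0,-0.06,0.015,-0.06,0]]'; python3 st.py
python3 fit.py|head -1
```

```text
time: 3.35
ee_pos: [0.3537, -0.8275, 0.516]
ee_rot: [0.697, -0.454, -0.453, -0.32]
contact_force: [0.1, -0.1, -0.5]
gripper_width: 0.0851
t 3.35 q [-1.2706  0.6744  0.2208  0.0697  1.8549  1.5176]
p [ 0.3537 -0.8275  0.516 ]
[[ 0.1763 -0.9232 -0.3414]
 [-0.3433 -0.3827  0.8577]
 [-0.9225 -0.034  -0.3844]]
w 0.08514598073619807 F [ 0.1335 -0.0625 -0.4746]
time: 3.85
ee_pos: [0.2955, -0.8115, 0.6262]
ee_rot: [0.731, -0.48, -0.395, -0.281]
contact_force: [0.3, 0.7, 0.3]
gripper_width: 0.0855
t 3.85 q [-1.3511  0.5575  0.2214  0.1221  1.8129  1.4707]
p [ 0.2955 -0.8115  0.6262]
[[ 0.2281 -0.9237 -0.3079]
 [-0.4792 -0.3818  0.7904]
 [-0.8476 -0.0328 -0.5297]]
w 0.08548223084070128 F [0.3226 0.6553 0.2853]
[0.1368 0.     0.6297 0.4211 0.0604 0.3565 0.0694] 0.0002296980256038498
```

```bash
python3 -m crank '[[0,-0.06,0.015,-0.06,0],[0,-0.06,0.015,-0.06,0],[0,-0.06,0.015,-0.06,0],[0,-0.06,0.015,-0.06,0],[0,-0.06,0.01,-0.06,0]]'; python3 st.py
```

```text
time: 4.47
ee_pos: [0.2231, -0.7587, 0.7636]
ee_rot: [0.765, -0.509, -0.32, -0.229]
contact_force: [0.3, 0.7, 0.4]
gripper_width: 0.0852
t 4.475 q [-1.468   0.4043  0.2214  0.2156  1.7742  1.424 ]
p [ 0.2231 -0.7587  0.7636]
[[ 0.2759 -0.9263 -0.2565]
 [-0.6322 -0.3759  0.6775]
 [-0.724  -0.0247 -0.6893]]
w 0.08522910050425175 F [0.3364 0.6567 0.3612]
```

```bash
cat > go.py <<'E'
import sys
from ik import *
from workcell import state
np.set_printoptions(precision=4,suppress=True)
def go(tgt,verbose=True):
    s=state();M=R.from_quat(s["ee_rot"]).as_matrix();p=s["ee_pos"];q=s["joint_pos"]
    d=np.array(tgt)-p;n=int(np.ceil(np.linalg.norm(d)/.062));n=max(n,1)
    print("shift total",M.T@d,"rows",n,"each",M.T@d/n)
    md=0
    for k in range(n):
        q2,e=ik(p+d*(k+1)/n,M,q);md=max(md,np.abs(q2-q).max());q=q2
        if e>.002: print("  k",k,"err",e)
    print("max dq/row",md,"qend",q)
if __name__=="__main__": go([float(a) for a in sys.argv[1:4]])
E
python3 go.py .35 -.5 .5
```

```text
shift total [ 0.0623 -0.2082  0.3244] rows 7 each [ 0.0089 -0.0297  0.0463]
max dq/row 0.3575952030942462 qend [-1.0164 -0.0945  1.5359 -0.1213  0.9476  1.7815]
```

```bash
python3 -m crank '[[0,0.007,-0.023,0.036,0],[0,0.007,-0.023,0.036,0],[0,0.007,-0.023,0.036,0],[0,0.007,-0.023,0.036,0],[0,0.007,-0.023,0.036,0],[0,0.007,-0.023,0.036,0],[0,0.007,-0.023,0.036,0],[0,0.007,-0.023,0.036,0]]'; python3 -m crank '[[0,0,0,0,-10.7],[0,0,0,0,-10.7],[0,0,0,0,-10.7],[0,0,0,0,-10.7],[0,0,0,0,-10.7],[0,0,0,0,-10.7],[0,0,0,0,-10.7],[0,0,0,0,-10.7],[0,0,0,0,-10.7],[0,0,0,0,-10.7],[0,0,0,0,-10.7],[0,0,0,0,-10.7],[0,0,0,0,-10.7],[0,0,0,0,-10.7],[0,0,0,0,-10.7],[0,0,0,0,-10.7],[0,0,0,0,-10.7]]'; python3 st.py; python3 fit.py|head -1; python3 go.py .5 0 .45;python3 go.py .45 .4 .3
```

```text
time: 5.48
ee_pos: [0.3329, -0.526, 0.538]
ee_rot: [0.769, -0.515, -0.307, -0.222]
contact_force: [0.0, 0.0, 0.4]
gripper_width: 0.0855
time: 7.6
ee_pos: [0.3271, -0.511, 0.5467]
ee_rot: [0.2, 0.313, -0.505, 0.779]
contact_force: [1.1, 0.6, 0.5]
gripper_width: 0.0854
t 7.6 q [-1.09   -0.1236  1.4794 -0.0535  0.9775 -1.5028]
p [ 0.3271 -0.511   0.5467]
[[ 0.2951  0.9121  0.2848]
 [-0.6614  0.4101 -0.628 ]
 [-0.6896 -0.0031  0.7242]]
w 0.08541436136125041 F [1.0613 0.5653 0.4816]
[0.1368 0.     0.6297 0.4211 0.0604 0.3565 0.0694] 0.00022969902247204556
shift total [-0.2203  0.3676 -0.3417] rows 9 each [-0.0245  0.0408 -0.038 ]
max dq/row 0.2126736863237222 qend [ 0.3869  0.0555  1.5374 -0.8102  1.5318 -0.0107]
shift total [-0.3962  0.4865 -0.7158] rows 16 each [-0.0248  0.0304 -0.0447]
max dq/row 0.2283580858141414 qend [ 0.9778  0.5268  1.2251 -0.688   1.8266  0.5265]
```

```bash
python3 -m crank '[[0,-0.025,0.041,-0.038,0],[0,-0.025,0.041,-0.038,0],[0,-0.025,0.041,-0.038,0],[0,-0.025,0.041,-0.038,0],[0,-0.025,0.041,-0.038,0],[0,-0.025,0.041,-0.038,0],[0,-0.025,0.041,-0.038,0],[0,-0.025,0.041,-0.038,0],[0,-0.025,0.041,-0.038,0]]'; python3 st.py
python3 - <<'E'
from workcell import *
import cv2,pickle
for n in("scene","top"):
    c=camera(n); cv2.imwrite(f"pics/{n}1.png",c["image"]); pickle.dump(c,open(f"{n}1.pkl","wb"))
E
python3 go.py .41 .51 .26
```

```text
time: 8.72
ee_pos: [0.499, 0.0127, 0.4591]
ee_rot: [0.21, 0.303, -0.505, 0.78]
contact_force: [0.1, -0.2, -0.2]
gripper_width: 0.0856
t 8.725 q [ 0.4169  0.0576  1.5177 -0.8167  1.5556  0.021 ]
p [0.499  0.0127 0.4591]
[[ 0.3061  0.9155  0.2611]
 [-0.6615  0.4018 -0.6332]
 [-0.6846  0.0211  0.7286]]
w 0.08556301623662138 F [ 0.1046 -0.2121 -0.1968]
shift total [-0.2187  0.115  -0.4793] rows 9 each [-0.0243  0.0128 -0.0533]
max dq/row 0.11326707359968319 qend [ 1.1008  0.6742  1.0494 -0.6534  1.9158  0.6206]
```

View pics/scene1.png

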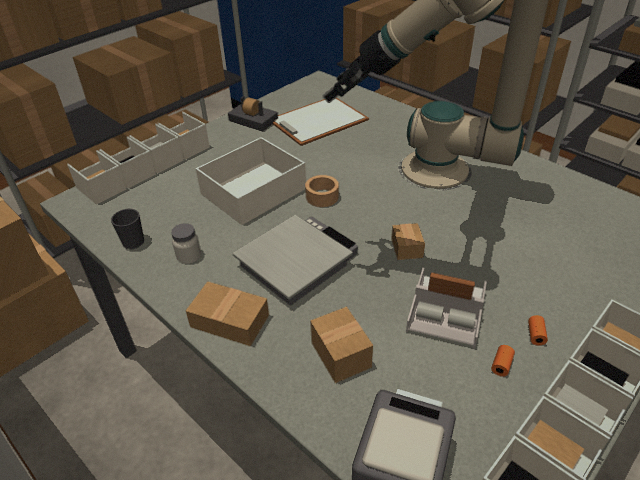

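```bash
python3 go.py .435 .48 .22
```

```text
shift total [-0.1638  0.1249 -0.4826] rows 9 each [-0.0182  0.0139 -0.0536]
max dq/row 0.11302090553687663 qend [ 1.055   0.669   1.1597 -0.6543  1.8051  0.6502]
```

```bash
python3 -m crank '[[0,-0.018,0.014,-0.054,0],[0,-0.018,0.014,-0.054,0],[0,-0.018,0.014,-0.054,0],[0,-0.018,0.014,-0.054,0],[0,-0.018,0.014,-0.054,0],[0,-0.018,0.014,-0.054,0],[0,-0.018,0.014,-0.054,0],[0,-0.018,0.014,-0.054,-1],[0,-0.012,0.01,-0.036,-1]]'; python3 st.py; python3 go.py .490 .361 .0845; python3 go.py .450 .448 .175
```

```text
time: 9.95
ee_pos: [0.4422, 0.4702, 0.2303]
ee_rot: [0.206, 0.314, -0.497, 0.783]
contact_force: [0.3, 0.4, 0.9]
gripper_width: 0.0855
t 9.95 q [ 1.039   0.6458  1.1712 -0.6559  1.7924  0.6158]
p [0.4422 0.4702 0.2303]
[[ 0.3092  0.9064  0.2877]
 [-0.6478  0.4223 -0.6341]
 [-0.6962  0.0097  0.7178]]
w 0.08547698344451737 F [0.3139 0.4056 0.9479]
shift total [ 0.187  -0.0042 -0.0217] rows 4 each [ 0.0468 -0.001  -0.0054]
max dq/row 0.10120344986764263 qend [ 0.9015  0.6756  1.5205 -0.7101  1.4191  0.7567]
shift total [ 0.0553 -0.0028 -0.0234] rows 1 each [ 0.0553 -0.0028 -0.0234]
max dq/row 0.11667640686870273 qend [ 1.0153  0.6608  1.2858 -0.6532  1.6757  0.6775]
```

```bash
python3 -m crank '[[0,0.04,-0.002,-0.02,-0.8],[0,0.04,-0.001,-0.003,0],[0,0.03,-0.001,0,0]]'; python3 st.py; python3 go.py .490 .361 .0845
python3 - <<'E'
from workcell import *
import cv2,pickle
from h import *
c=camera("top");im=c["image"]
cv2.imwrite("pics/t2.png",cv2.resize(im[225:345,125:265],None,fx=5,fy=5,interpolation=cv2.INTER_CUBIC))
c=camera("scene");im=c["image"]
cv2.imwrite("pics/s2.png",cv2.resize(im[200:360,360:540],None,fx=3.5,fy=3.5,interpolation=cv2.INTER_CUBIC))
E
```

```text
time: 10.32
ee_pos: [0.4677, 0.4149, 0.1342]
ee_rot: [0.204, 0.321, -0.491, 0.784]
contact_force: [0.8, 0.2, -1.0]
gripper_width: 0.0852
t 10.325 q [ 0.9698  0.6617  1.3916 -0.6672  1.5561  0.6972]
p [0.4677 0.4149 0.1342]
[[ 0.3116  0.9008  0.3025]
 [-0.6397  0.4342 -0.6342]
 [-0.7026  0.0041  0.7116]]
w 0.08517995868034563 F [ 0.7517  0.2008 -0.9617]
shift total [ 0.0763 -0.0035  0.0055] rows 2 each [ 0.0382 -0.0017  0.0028]
max dq/row 0.0746548381955543 qend [ 0.8999  0.6698  1.5264 -0.708   1.408   0.742 ]
```

View pics/t2.png

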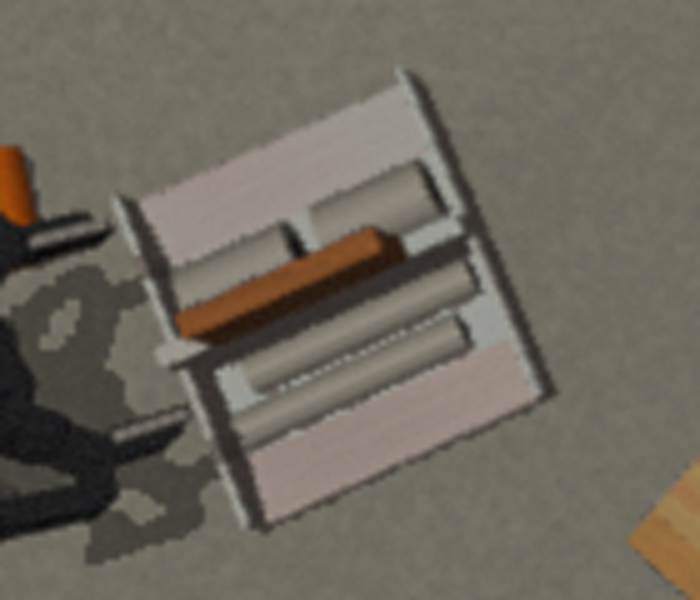

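View pics/s2.png

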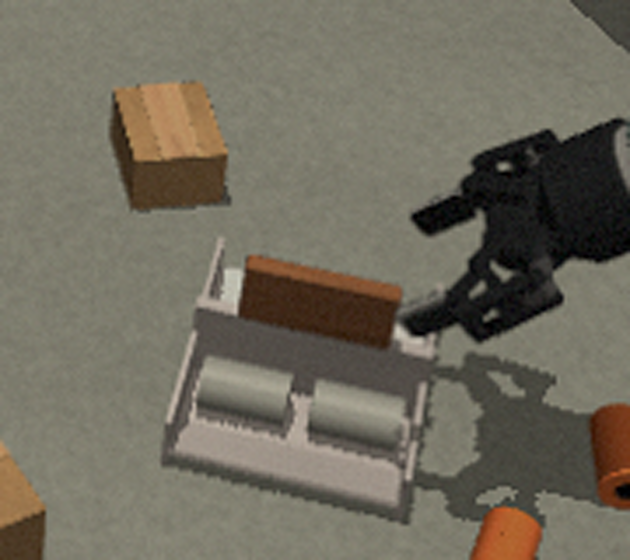

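```bash
python3 -m crank '[[0,0.04,-0.002,0.003,0],[0,0.033,-0.002,0.003,0],[0,0,0,0,0]]'; python3 st.py; python3 go.py .490 .361 .0845
```

```text
time: 10.8
ee_pos: [0.4907, 0.3615, 0.09]
ee_rot: [0.207, 0.321, -0.492, 0.783]
contact_force: [-0.6, 0.4, 0.6]
gripper_width: 0.0854
t 10.8 q [ 0.8984  0.663   1.521  -0.7049  1.4138  0.7383]
p [0.4907 0.3615 0.09  ]
[[ 0.3107  0.9024  0.2985]
 [-0.6373  0.4308 -0.639 ]
 [-0.7052  0.0083  0.7089]]
w 0.0854471462911148 F [-0.5882  0.3673  0.6129]
shift total [ 0.0039 -0.0009 -0.0038] rows 1 each [ 0.0039 -0.0009 -0.0038]
max dq/row 0.00841421412106147 qend [ 0.8988  0.6681  1.5272 -0.7059  1.4054  0.7459]
```

```bash
python3 -m crank '[[0,0.003,0,-0.003,0],[120,0,0,0,0],[190,0,0,0,0],[255,0,0,0,0],[255,0,0,0,0],[255,0,0,0,0],[255,0,0,0,0],[255,0,0,0,0]]' 100; python3 st.py
python3 - <<'E'
from workcell import *
import cv2,pickle
from h import *
c=camera("top");im=c["image"]
a=cv2.resize(im[225:345,125:265],None,fx=3.5,fy=3.5,interpolation=cv2.INTER_CUBIC)
c=camera("scene");im=c["image"]
b=cv2.resize(im[220:360,390:490],None,fx=3,fy=3,interpolation=cv2.INTER_CUBIC)
cv2.imwrite("pics/g3.png",np.hstack([a,b]))
E
```

```text
time: 11.8
ee_pos: [0.4897, 0.3661, 0.0889]
ee_rot: [0.209, 0.322, -0.49, 0.783]
contact_force: [0.1, 0.5, -0.7]
gripper_width: 0.0126
t 11.8 q [ 0.903   0.6648  1.5165 -0.7013  1.4125  0.7416]
p [0.4897 0.3661 0.0889]
[[ 0.3124  0.902   0.2979]
 [-0.6327  0.4315 -0.643 ]
 [-0.7086  0.0124  0.7055]]
w 0.012628824442635318 F [ 0.0536  0.4981 -0.7087]
```

View pics/g3.png

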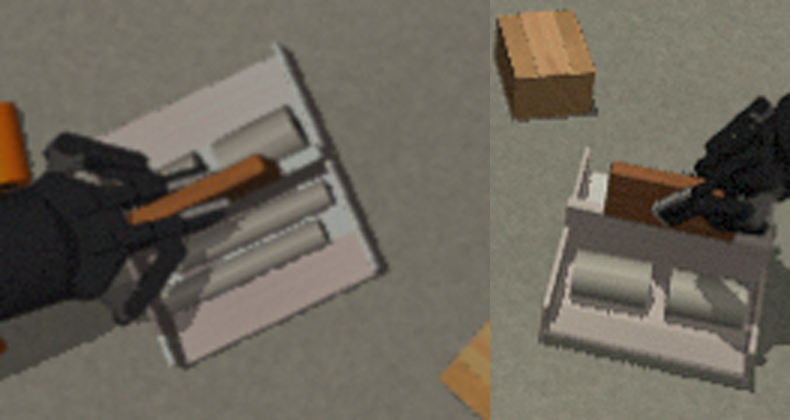

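```bash
cat > tip.py <<'E'
from ik import *
np.set_printoptions(precision=3,suppress=True)
D=[json.loads(l) for l in open("log.jsonl")]
s=D[int(open("gr").read())] ; M=R.from_quat(s[2]).as_matrix();p=np.array(s[1])
yaw=np.radians(-65.4);Rd=R.from_euler('z',yaw).as_matrix();c0=np.array([.488,.368,.058])
Rtd=M.T@Rd;ttd=M.T@(c0-p)
pts=dict(edge=[0,.088,-.04],edgeA=[-.078,.088,-.04],edgeB=[.078,.088,-.04],baseA=[-.078,.053,-.058],baseB=[.078,.053,-.058],wallA=[-.078,.089,-.014],wallB=[.078,.089,-.014],mbaseA=[-.078,-.053,-.058],mbaseB=[.078,-.053,-.058],medgeA=[-.078,-.088,-.04],medgeB=[.078,-.088,-.04])
def dish(p,M): return p+M@ttd,M@Rtd
E
python3 - <<'E'
n=len(open('log.jsonl').readlines())-1
open('gr','w').write(str(n))
E
python3 - <<'E'
from tip import *
for th in(-70,-60,-40,40,60,70,80):
    M2=M@R.from_euler('x',th,degrees=True).as_matrix()
    c,Q=dish(np.zeros(3),M2); print(th,"dish up: x",np.degrees(np.arcsin(Q[2,0])).round(1),"y",np.degrees(np.arcsin(Q[2,1])).round(1))
    if abs(th)>=60:
        for k,v in pts.items(): print("   ",k,c+Q@v)
E
```

```text
-70 dish up: x -18.0 y -42.3
    edge [-0.031  0.024 -0.106]
    edgeA [-0.1    0.049 -0.081]
    edgeB [ 0.039 -0.002 -0.13 ]
    baseA [-0.11   0.013 -0.07 ]
    baseB [ 0.03  -0.038 -0.118]
    wallA [-0.089  0.065 -0.065]
    wallB [ 0.051  0.014 -0.113]
    mbaseA [-0.114 -0.066  0.001]
    mbaseB [ 0.026 -0.117 -0.047]
    medgeA [-0.107 -0.081  0.037]
    medgeB [ 0.032 -0.132 -0.011]
-60 dish up: x -13.4 y -38.2
    edge [-0.015  0.032 -0.107]
    edgeA [-0.084  0.065 -0.088]
    edgeB [ 0.053 -0.001 -0.125]
    baseA [-0.099  0.03  -0.08 ]
    baseB [ 0.038 -0.036 -0.117]
    wallA [-0.072  0.079 -0.07 ]
    wallB [ 0.064  0.013 -0.106]
    mbaseA [-0.12  -0.051 -0.015]
    mbaseB [ 0.017 -0.117 -0.051]
    medgeA [-0.119 -0.069  0.02 ]
    medgeB [ 0.017 -0.134 -0.016]
-40 dish up: x -6.0 y -27.2
40 dish up: x -7.5 y 26.7
60 dish up: x -15.5 y 37.1
    edge [ 0.109 -0.026  0.   ]
    edgeA [0.128 0.047 0.021]
    edgeB [ 0.091 -0.098 -0.021]
    baseA [ 0.115  0.061 -0.014]
    baseB [ 0.078 -0.085 -0.055]
    wallA [0.112 0.046 0.041]
    wallB [ 0.074 -0.1   -0.001]
    m
[... 198 characters left out ...]
A [0.13  0.03  0.037]
    edgeB [ 0.08  -0.108 -0.017]
    baseA [0.122 0.046 0.002]
    baseB [ 0.073 -0.091 -0.052]
    wallA [0.111 0.029 0.055]
    wallB [ 0.061 -0.108  0.001]
    mbaseA [ 0.06   0.096 -0.067]
    mbaseB [ 0.01  -0.041 -0.121]
    medgeA [ 0.025  0.113 -0.078]
    medgeB [-0.024 -0.025 -0.132]
80 dish up: x -25.7 y 43.0
    edge [ 0.098 -0.052  0.019]
    edgeA [0.127 0.011 0.053]
    edgeB [ 0.068 -0.116 -0.015]
    baseA [0.126 0.03  0.018]
    baseB [ 0.067 -0.097 -0.049]
    wallA [0.107 0.012 0.069]
    wallB [ 0.047 -0.115  0.001]
    mbaseA [ 0.078  0.091 -0.054]
    mbaseB [ 0.019 -0.037 -0.122]
    medgeA [ 0.047  0.112 -0.067]
    medgeB [-0.012 -0.015 -0.135]
```

```bash
cat > bp.py <<'E'
from tip import *
for pos in([.46,-.43,.24],[.45,-.41,.24]):
  q=np.array([-.75,0,1.9,-.7,.7,-.6])
  for th in(0,-20,-30,-40,-50,-60,-70):
    M2=M@R.from_euler('x',th,degrees=True).as_matrix()
    q,e=ik(np.array(pos),M2,q);c,Q=dish(np.array(pos),M2)
    print(th,q,round(e,4),"tilt",np.degrees(np.arcsin(Q[2,:2])).round(0),"edge",*[(c+Q@np.array(pts[k])).round(3) for k in("edgeA","edgeB","baseB","mbaseB")])
E
python3 bp.py; python3 go.py .4897 .3661 .13;  python3 go.py .4897 .3661 .26
```

```text
0 [-0.703  0.111  2.006 -0.805  0.4   -0.491] 0.0 tilt [-0. -0.] edge [ 0.506 -0.321  0.169] [ 0.571 -0.462  0.169] [ 0.539 -0.477  0.151] [ 0.443 -0.521  0.151]
-20 [-0.703  0.111  2.006 -0.805  0.4   -0.84 ] 0.0 tilt [ -1. -14.] edge [ 0.461 -0.323  0.152] [ 0.559 -0.445  0.148] [ 0.529 -0.469  0.139] [ 0.449 -0.534  0.165]
-30 [-0.703  0.111  2.006 -0.805  0.4   -1.015] 0.0 tilt [ -3. -21.] edge [ 0.438 -0.33   0.147] [ 0.549 -0.439  0.139] [ 0.522 -0.467  0.134] [ 0.454 -0.539  0.172]
-40 [-0.703  0.111  2.006 -0.805  0.4   -1.189] 0.0 tilt [ -6. -27.] edge [ 0.416 -0.339  0.146] [ 0.539 -0.434  0.13 ] [ 0.514 -0.465  0.13 ] [ 0.46  -0.543  0.178]
-50 [-0.703  0.111  2.006 -0.805  0.4   -1.364] 0.0 tilt [ -9. -33.] edge [ 0.395 -0.351  0.147] [ 0.526 -0.431  0.122] [ 0.506 -0.465  0.126] [ 0.468 -0.545  0.184]
-60 [-0.703  0.111  2.006 -0.805  0.4   -1.538] 0.0 tilt [-13. -38.] edge [ 0.376 -0.365  0.152] [ 0.513 -0.431  0.115] [ 0.498 -0.466  0.123] [ 0.477 -0.547  0.189]
-70 [-0.703  0.111  2.006 -0.805  0.4   -1.713] 0.0 tilt [-18. -42.] edge [ 0.36  -0.381  0.159] [ 0.499 -0.
[... 840 characters left out ...]
0.496 -0.445  0.126] [ 0.458 -0.525  0.184]
-60 [-0.68   0.083  2.039 -0.833  0.411 -1.495] 0.0 tilt [-13. -38.] edge [ 0.366 -0.345  0.152] [ 0.503 -0.411  0.115] [ 0.488 -0.446  0.123] [ 0.467 -0.527  0.189]
-70 [-0.68   0.083  2.039 -0.833  0.411 -1.669] 0.0 tilt [-18. -42.] edge [ 0.35  -0.361  0.159] [ 0.489 -0.412  0.11 ] [ 0.48  -0.448  0.122] [ 0.476 -0.527  0.193]
shift total [-0.0291  0.0005  0.0291] rows 1 each [-0.0291  0.0005  0.0291]
max dq/row 0.059390050826662266 qend [ 0.9029  0.6219  1.4819 -0.6948  1.4717  0.6914]
shift total [-0.1212  0.0022  0.1208] rows 3 each [-0.0404  0.0007  0.0403]
max dq/row 0.08897960829767082 qend [ 0.9029  0.5145  1.3309 -0.6948  1.6707  0.5263]
```

```bash
sed -i 's/for pos in.*/for pos in([.425,-.42,.235],):/' bp.py; python3 bp.py; python3 -m crank '[[255,-0.02,0,0.02,0],[255,-0.02,0,0.02,0]]'; python3 st.py
python3 - <<'E'
from workcell import *
import cv2,pickle
from h import *
c=camera("top");im=c["image"]
a=cv2.resize(im[225:345,125:265],None,fx=3.5,fy=3.5,interpolation=cv2.INTER_CUBIC)
c=camera("scene");im=c["image"]
b=cv2.resize(im[220:360,390:490],None,fx=3,fy=3,interpolation=cv2.INTER_CUBIC)
cv2.imwrite("pics/g4.png",np.hstack([a,b]))
E
```

```text
0 [-0.744  0.064  2.076 -0.808  0.359 -0.511] 0.0 tilt [-0. -0.] edge [ 0.471 -0.311  0.164] [ 0.536 -0.452  0.164] [ 0.504 -0.467  0.146] [ 0.408 -0.511  0.146]
-20 [-0.744  0.064  2.076 -0.808  0.359 -0.86 ] 0.0 tilt [ -1. -14.] edge [ 0.426 -0.313  0.147] [ 0.524 -0.435  0.143] [ 0.494 -0.459  0.134] [ 0.414 -0.524  0.16 ]
-30 [-0.744  0.064  2.076 -0.808  0.359 -1.035] 0.0 tilt [ -3. -21.] edge [ 0.403 -0.32   0.142] [ 0.514 -0.429  0.134] [ 0.487 -0.457  0.129] [ 0.419 -0.529  0.167]
-40 [-0.744  0.064  2.076 -0.808  0.359 -1.209] 0.0 tilt [ -6. -27.] edge [ 0.381 -0.329  0.141] [ 0.504 -0.424  0.125] [ 0.479 -0.455  0.125] [ 0.425 -0.533  0.173]
-50 [-0.744  0.064  2.076 -0.808  0.359 -1.384] 0.0 tilt [ -9. -33.] edge [ 0.36  -0.341  0.142] [ 0.491 -0.421  0.117] [ 0.471 -0.455  0.121] [ 0.433 -0.535  0.179]
-60 [-0.744  0.064  2.076 -0.808  0.359 -1.558] 0.0 tilt [-13. -38.] edge [ 0.341 -0.355  0.147] [ 0.478 -0.421  0.11 ] [ 0.463 -0.456  0.118] [ 0.442 -0.537  0.184]
-70 [-0.744  0.064  2.076 -0.808  0.359 -1.733] 0.0 tilt [-18. -42.] edge [ 0.325 -0.371  0.154] [ 0.464 -0.422  0.105] [ 0.455 -0.458  0.117] [ 0.451 -0.537  0.188]
time: 12.15
ee_pos: [0.4868, 0.3653, 0.1405]
ee_rot: [0.207, 0.325, -0.492, 0.781]
contact_force: [0.6, -0.2, -6.7]
gripper_width: 0.0127
t 12.15 q [ 0.9028  0.61    1.4727 -0.6865  1.4911  0.6716]
p [0.4868 0.3653 0.1405]
[[ 0.305   0.9025  0.304 ]
 [-0.6334  0.4306 -0.6429]
 [-0.7112  0.0036  0.703 ]]
w 0.012716892783062112 F [ 0.5651 -0.2179 -6.7001]
```

View pics/g4.png

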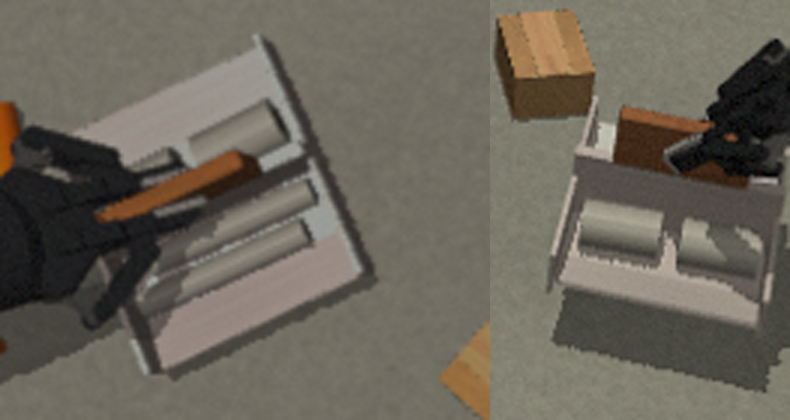

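```bash
python3 go.py .4868 .3653 .27; python3 -m crank '[[255,-0.03,0,0.03,0],[255,-0.03,0,0.03,0],[255,-0.03,0,0.03,0]]'; python3 go.py .425 -.42 .28
```

```text
shift total [-0.0901 -0.0002  0.0892] rows 3 each [-0.03   -0.0001  0.0297]
max dq/row 0.06657617411805106 qend [ 0.9035  0.5045  1.3204 -0.6911  1.6869  0.5129]
time: 12.62
ee_pos: [0.4845, 0.3644, 0.2616]
ee_rot: [0.204, 0.329, -0.493, 0.779]
contact_force: [0.6, -0.3, -8.2]
gripper_width: 0.0128
shift total [ 0.4668 -0.3915  0.498 ] rows 13 each [ 0.0359 -0.0301  0.0383]
max dq/row 0.20447707834333817 qend [-0.7327  0.0164  1.9885 -0.6275  0.4837 -0.7169]
```

```bash
python3 -m crank '[[255,0.014,-0.012,0.015,0],[255,0.028,-0.0245,0.031,0],[255,0.028,-0.0245,0.031,0],[255,0.028,-0.0245,0.031,0],[255,0.028,-0.0245,0.031,0],[255,0.028,-0.0245,0.031,0],[255,0.028,-0.0245,0.031,0],[255,0.028,-0.0245,0.031,0]]'; python3 st.py; python3 go.py .425 -.42 .28
```

```text
time: 13.62
ee_pos: [0.4481, -0.0017, 0.2569]
ee_rot: [0.203, 0.34, -0.492, 0.776]
contact_force: [-0.9, 3.4, 0.8]
gripper_width: 0.0127
t 13.625 q [ 0.3984  0.0941  1.9558 -0.8241  1.2096  0.2944]
p [ 0.4481 -0.0017  0.2569]
[[ 0.2853  0.9005  0.3282]
 [-0.6248  0.4344 -0.6488]
 [-0.7268 -0.0199  0.6866]]
w 0.012747197941767506 F [-0.9168  3.4081  0.7568]
shift total [ 0.238  -0.203   0.2797] rows 7 each [ 0.034 -0.029  0.04 ]
max dq/row 0.201542085544969 qend [-0.7322  0.0201  1.9718 -0.5938  0.5116 -0.7616]
```

```bash
python3 -m crank '[[255,0.026,-0.0225,0.031,0.3],[255,0.026,-0.0225,0.031,0.3],[255,0.026,-0.0225,0.031,0.3],[255,0.026,-0.0225,0.031,0.3],[255,0.026,-0.0225,0.031,0.3],[255,0.026,-0.0225,0.031,0.3],[255,0.026,-0.0225,0.031,0.3],[255,0.015,-0.012,0.015,0],[255,0.01,-0.01,0.01,0]]'; python3 st.py; python3 go.py .425 -.42 .24
```

```text
time: 14.75
ee_pos: [0.3952, -0.3725, 0.2467]
ee_rot: [0.22, 0.35, -0.505, 0.758]
contact_force: [-0.1, 0.6, -6.9]
gripper_width: 0.013
t 14.75 q [-0.6681 -0.0088  2.0692 -0.6917  0.5406 -0.5761]
p [ 0.3952 -0.3725  0.2467]
[[ 0.2443  0.9191  0.309 ]
 [-0.611   0.3934 -0.687 ]
 [-0.753  -0.0209  0.6577]]
w 0.01303181670783071 F [-0.1482  0.5726 -6.9447]
shift total [0.0413 0.0089 0.0374] rows 1 each [0.0413 0.0089 0.0374]
max dq/row 0.08512362201194536 qend [-0.7164  0.0763  1.9984 -0.673   0.5027 -0.6242]
```

```bash
python3 -m crank '[[255,0.013,0.003,0.014,0.3],[255,0.014,0.003,0.014,0.3],[255,0.012,0.003,0.014,0.3],[255,0,0,0,0]]'; python3 st.py
cat > bp2.py <<'E'
from tip import *
from workcell import state
s=state();M0=R.from_quat(s["ee_rot"]).as_matrix();p0=s["ee_pos"];q=s["joint_pos"]
for th in(0,-20,-30,-40,-50,-60,-70,-80):
    M2=M0@R.from_euler('x',th,degrees=True).as_matrix();q,e=ik(p0,M2,q)
    c,Q=dish(p0,M2)
    print(th,q,round(e,4),"tilt",np.degrees(np.arcsin(Q[2,:2])).round(0),"edge",*[(c+Q@np.array(pts[k])).round(3) for k in("edgeA","edgeB","baseB","mbaseB","wallA")])
E
python3 bp2.py;python3 - <<'E'
from workcell import *
import cv2,pickle
from h import *
c=camera("top");im=c["image"]
a=cv2.resize(im[195:395,400:600],None,fx=2,fy=2,interpolation=cv2.INTER_CUBIC)
c=camera("scene");im=c["image"]
b=cv2.resize(im[60:260,160:360],None,fx=2,fy=2,interpolation=cv2.INTER_CUBIC)
cv2.imwrite("pics/g5.png",np.hstack([a,b]))
E
```

```text
time: 15.25
ee_pos: [0.4249, -0.4235, 0.2381]
ee_rot: [0.228, 0.351, -0.509, 0.752]
contact_force: [0.6, -0.6, -7.7]
gripper_width: 0.0129
t 15.25 q [-0.7217  0.0838  1.9882 -0.6554  0.5129 -0.6281]
p [ 0.4249 -0.4235  0.2381]
[[ 0.2357  0.9255  0.2966]
 [-0.6058  0.3785 -0.6998]
 [-0.7599 -0.0147  0.6499]]
w 0.01290694421958322 F [ 0.6426 -0.6428 -7.737 ]
0 [-0.722  0.084  1.988 -0.655  0.513 -0.628] 0.0 tilt [-4. -2.] edge [ 0.473 -0.313  0.171] [ 0.53  -0.458  0.159] [ 0.496 -0.469  0.142] [ 0.397 -0.508  0.145] [ 0.476 -0.314  0.197]
-20 [-0.722  0.084  1.988 -0.655  0.513 -0.977] 0.0 tilt [ -6. -14.] edge [ 0.428 -0.312  0.156] [ 0.517 -0.439  0.14 ] [ 0.486 -0.46   0.132] [ 0.403 -0.522  0.158] [ 0.435 -0.31   0.181]
-30 [-0.722  0.084  1.988 -0.655  0.513 -1.152] 0.0 tilt [ -8. -21.] edge [ 0.404 -0.317  0.153] [ 0.508 -0.431  0.131] [ 0.479 -0.457  0.127] [ 0.409 -0.527  0.164] [ 0.414 -0.312  0.176]
-40 [-0.722  0.084  1.988 -0.655  0.513 -1.326] 0.0 tilt [-11. -26.] edge [ 0.382 -0.325  0.152] [ 0.497 -0.426  0.123] [ 0.471 -0.455  0.123] [ 0.415 -0.532  0.17 ] [ 0.393 -0.318  0.174]
-50 [-0.722  0.084  1.988 -0.655  0.513 -1.501] 0.0 tilt [-14. -31.] edge [ 0.36  -0.335  0.154] [ 0.484 -0.422  0.116] [ 0.463 -0.454  0.12 ] [ 0.423 -0.536  0.175] [ 0.373 -0.326  0.175]
-60 [-0.722  0.084  1.988 -0.655  0.513 -1.675] 0.0 tilt [-18. -36.] edge [ 0.341 -0.349  0.158] [ 0.471 -0.42   0.111] [ 0.454 -0.455  0.118] [ 0.432 -0.538  0.18 ] [ 0.354 -0.337  0.177]
-70 [-0.722  0.084  1.988 -0.655  0.513 -1.85 ] 0.0 tilt [-22. -39.] edge [ 0.324 -0.364  0.165] [ 0.457 -0.42   0.106] [ 0.446 -0.456  0.116] [ 0.441 -0.539  0.183] [ 0.337 -0.35   0.182]
-80 [-0.722  0.084  1.988 -0.655  0.513 -2.024] 0.0 tilt [-27. -41.] edge [ 0.31  -0.381  0.175] [ 0.442 -0.422  0.104] [ 0.437 -0.459  0.116] [ 0.45  -0.538  0.186] [ 0.323 -0.365  0.19 ]
```

View pics/g5.png

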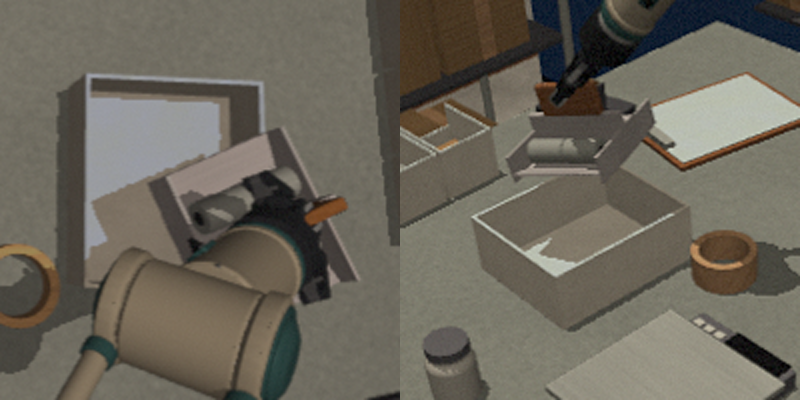

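```bash
python3 -m crank '[[255,0,0,0,-8],[255,0,0,0,-8],[255,0,0,0,-5],[255,0,0,0,-5],[255,0,0,0,-5],[255,0,0,0,-5],[255,0,0,0,-5],[255,0,0,0,-5]]'; python3 st.py;python3 - <<'E'
from workcell import *
import cv2,pickle
from h import *
c=camera("top");im=c["image"]
a=cv2.resize(im[195:395,400:600],None,fx=2,fy=2,interpolation=cv2.INTER_CUBIC)
c=camera("scene");im=c["image"]
b=cv2.resize(im[60:260,160:360],None,fx=2,fy=2,interpolation=cv2.INTER_CUBIC)
cv2.imwrite("pics/g6.png",np.hstack([a,b]))
E
```

```text
time: 16.35
ee_pos: [0.4222, -0.415, 0.2369]
ee_rot: [-0.093, 0.528, -0.322, 0.781]
contact_force: [-0.6, 3.2, -1.0]
gripper_width: 0.0128
t 16.35 q [-0.7129  0.0748  1.9983 -0.6517  0.5185 -1.4547]
p [ 0.4222 -0.415   0.2369]
[[ 0.2358  0.4042  0.8838]
 [-0.6012  0.7752 -0.1941]
 [-0.7635 -0.4855  0.4258]]
w 0.01279079501201375 F [-0.6054  3.1988 -0.9519]
```

View pics/g6.png

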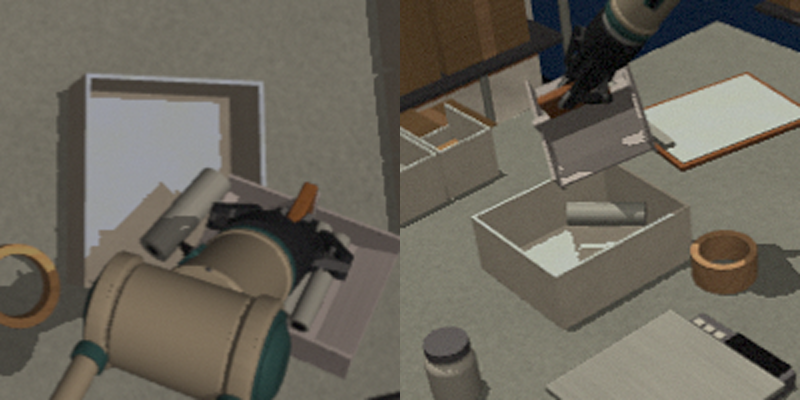

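```bash
python3 -m crank '[[255,0,0,0,0],[255,0,0,0,0],[255,0,0,0,0]]'
python3 - <<'E'
from workcell import *
import cv2,pickle
from h import *
c=camera("top");im=c["image"]
a=cv2.resize(im[195:395,400:600],None,fx=2,fy=2,interpolation=cv2.INTER_CUBIC)
c=camera("scene");im=c["image"]
b=cv2.resize(im[60:260,160:360],None,fx=2,fy=2,interpolation=cv2.INTER_CUBIC)
cv2.imwrite("pics/g7.png",np.hstack([a,b]))
E
```

```text
time: 16.82
ee_pos: [0.4229, -0.4146, 0.2382]
ee_rot: [-0.091, 0.526, -0.324, 0.781]
contact_force: [1.3, 0.3, -4.6]
gripper_width: 0.0132
```

View pics/g7.png

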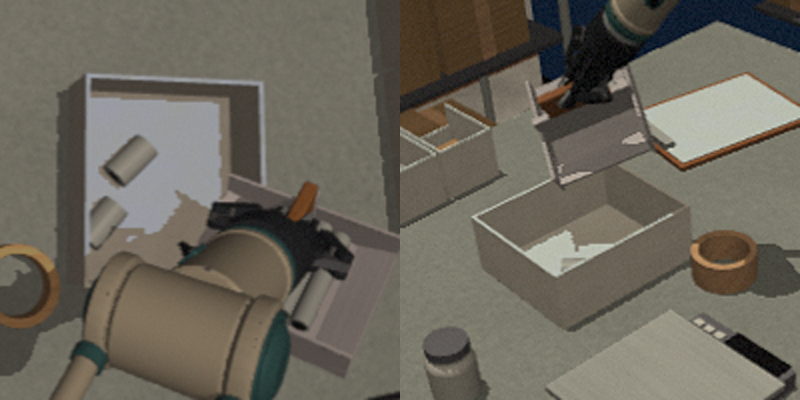

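```bash
python3 -m crank '[[255,-0.01,0,0.01,6],[255,-0.01,0,0.01,9],[255,-0.005,0,0.01,9],[255,0,0,0,9],[255,0,0,0,9],[255,0,0,0,6],[255,0,0,0,0]]'; python3 st.py; python3 go.py .45 -.2 .28; python3 go.py .6 -.02 .2
```

```text
time: 17.8
ee_pos: [0.441, -0.4083, 0.2716]
ee_rot: [0.244, 0.343, -0.515, 0.747]
contact_force: [-0.0, 0.1, -5.2]
gripper_width: 0.0134
t 17.8 q [-0.6688  0.0594  1.9166 -0.5948  0.6215 -0.6297]
p [ 0.441  -0.4083  0.2716]
[[ 0.2347  0.9363  0.2612]
 [-0.6014  0.351  -0.7177]
 [-0.7637  0.0114  0.6455]]
w 0.013379167497937683 F [-0.0067  0.1397 -5.2391]
shift total [-0.1295  0.0817 -0.1418] rows 4 each [-0.0324  0.0204 -0.0354]
max dq/row 0.14274159040666667 qend [-0.1512 -0.012   1.968  -0.7615  0.9448 -0.1199]
shift total [-0.1415  0.2844 -0.2834] rows 7 each [-0.0202  0.0406 -0.0405]
max dq/row 0.20452892364496783 qend [ 0.234   0.339   1.7422 -0.7985  1.1033  0.2708]
```

```bash
cat > pl.py <<'E'
from tip import *
from go import go
from workcell import state
s=state();M0=R.from_quat(s["ee_rot"]).as_matrix();p0=s["ee_pos"];c,Q=dish(p0,M0)
print("dish c",c,"tilt xy",np.degrees(np.arcsin(Q[2,:2])),"base corners z",[round(float((c+Q@np.array([sx*.078,sy*.053,-.058]))[2]),3) for sx in(-1,1) for sy in(-1,1)])
import sys
zc=float(sys.argv[1]);go(p0+np.array([.618,-.015,zc])-c)
E
python3 pl.py .22
```

```text
dish c [ 0.4385 -0.404   0.2411] tilt xy [-4.6706 -0.1327] base corners z [0.19, 0.189, 0.177, 0.177]
shift total [-0.1757  0.3043 -0.2459] rows 7 each [-0.0251  0.0435 -0.0351]
max dq/row 0.18892847203942265 qend [ 0.2268  0.3197  1.6297 -0.7578  1.1927  0.1643]
```

```bash
python3 -m crank '[[255,-0.01,0.015,-0.012,0],[255,-0.0176,0.03,-0.0245,0],[255,-0.0176,0.03,-0.0245,0],[255,-0.0176,0.03,-0.0245,0],[255,-0.0176,0.03,-0.0245,0],[255,-0.0176,0.03,-0.0245,0],[255,-0.0176,0.03,-0.0245,0],[255,-0.0176,0.03,-0.0245,0],[255,-0.01,0.015,-0.015,0],[255,0,0,0,0]]'; python3 st.py; python3 pl.py .16
```

```text
time: 19.05
ee_pos: [0.5891, -0.0828, 0.255]
ee_rot: [0.242, 0.345, -0.506, 0.752]
contact_force: [-0.1, -0.9, -5.5]
gripper_width: 0.0128
t 19.05 q [ 0.118   0.2385  1.7364 -0.7746  1.0891  0.091 ]
p [ 0.5891 -0.0828  0.255 ]
[[ 0.2487  0.9291  0.2738]
 [-0.5947  0.3696 -0.714 ]
 [-0.7645  0.0147  0.6444]]
w 0.012810773719117648 F [-0.1481 -0.9002 -5.5146]
dish c [ 0.5867 -0.0784  0.2245] tilt xy [-4.7515  0.0576] base corners z [0.173, 0.173, 0.16, 0.16]
shift total [ 0.0194  0.0516 -0.0783] rows 2 each [ 0.0097  0.0258 -0.0391]
max dq/row 0.0889342154322879 qend [ 0.2245  0.3667  1.7237 -0.8064  1.0757  0.26  ]
```

```bash
python3 -m crank '[[255,0.006,0.017,-0.026,0],[255,0.006,0.017,-0.026,0],[255,0.006,0.017,-0.024,0],[255,0,0,0,0]]'; python3 st.py; python3 pl.py .125;  python3 - <<'E'
from workcell import *
import cv2,pickle
from h import *
c=camera("top");im=c["image"]
a=cv2.resize(im[150:330,260:440],None,fx=2.2,fy=2.2,interpolation=cv2.INTER_CUBIC)
c=camera("scene");im=c["image"]
b=cv2.resize(im[140:320,210:390],None,fx=2.2,fy=2.2,interpolation=cv2.INTER_CUBIC)
cv2.imwrite("pics/g8.png",np.hstack([a,b]))
E
```

```text
time: 19.55
ee_pos: [0.623, -0.0202, 0.1926]
ee_rot: [0.243, 0.345, -0.504, 0.753]
contact_force: [0.3, -0.3, -4.7]
gripper_width: 0.0126
t 19.55 q [ 0.2213  0.365   1.7202 -0.8058  1.0723  0.2529]
p [ 0.623  -0.0202  0.1926]
[[ 0.2531  0.9275  0.275 ]
 [-0.5925  0.3734 -0.7139]
 [-0.7648  0.0177  0.644 ]]
w 0.012556871391225698 F [ 0.2664 -0.273  -4.7149]
dish c [ 0.6206 -0.0158  0.162 ] tilt xy [-4.7802  0.2291] base corners z [0.11, 0.111, 0.097, 0.098]
shift total [ 0.0272 -0.0028 -0.0251] rows 1 each [ 0.0272 -0.0028 -0.0251]
max dq/row 0.07545327238936833 qend [ 0.2238  0.4021  1.7701 -0.8425  1.0148  0.3283]
```

View pics/g8.png

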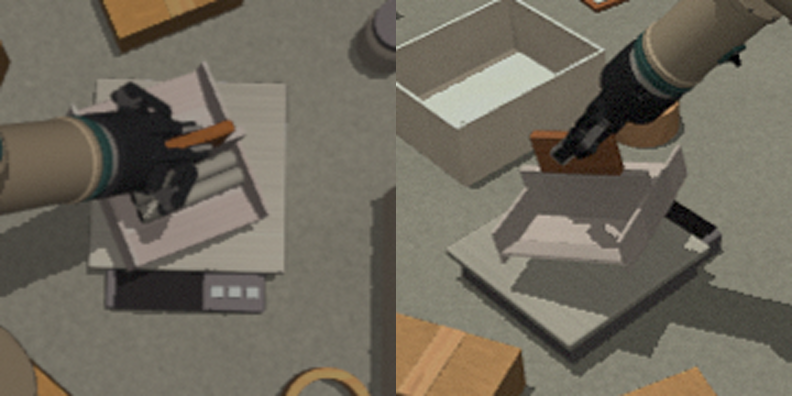

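```bash
python3 -m crank '[[255,0.010,0,-0.008,0],[255,0.010,0,-0.008,0],[255,0.006,0,-0.005,0],[255,0,0,0,0]]' 40; python3 st.py; python3 pl.py .11
```

```text
time: 20.15
ee_pos: [0.6231, -0.0244, 0.1606]
ee_rot: [0.244, 0.343, -0.506, 0.753]
contact_force: [0.3, -1.1, -5.2]
gripper_width: 0.0125
t 20.15 q [ 0.2153  0.3982  1.763  -0.8424  1.0178  0.3197]
p [ 0.6231 -0.0244  0.1606]
[[ 0.2538  0.9289  0.2698]
 [-0.5945  0.3699 -0.714 ]
 [-0.763   0.0208  0.6461]]
w 0.01245210214507946 F [ 0.3193 -1.0741 -5.2342]
dish c [ 0.6209 -0.0201  0.13  ] tilt xy [-4.6246  0.4056] base corners z [0.078, 0.079, 0.066, 0.066]
shift total [ 0.0115 -0.0012 -0.0173] rows 1 each [ 0.0115 -0.0012 -0.0173]
max dq/row 0.04816919006446069 qend [ 0.2253  0.4203  1.7879 -0.8625  0.9931  0.3679]
```

```bash
python3 -m crank '[[255,0.003,-0.001,-0.005,-0.5],[255,0.003,-0.001,-0.005,-0.5],[255,0.003,0,-0.004,0]]'; python3 -m crank '[[255,0.002,0,-0.002,0],[255,0.002,0,-0.002,0]]';  python3 -m crank '[[255,0.002,0,-0.002,0],[255,0.002,0,-0.002,0]]'; python3 st.py; python3 pl.py .108
```

```text
time: 20.52
ee_pos: [0.6236, -0.0217, 0.1559]
ee_rot: [0.235, 0.34, -0.502, 0.76]
contact_force: [-8.4, 7.5, 15.2]
gripper_width: 0.0128
time: 20.78
ee_pos: [0.6231, -0.0215, 0.1559]
ee_rot: [0.234, 0.337, -0.503, 0.761]
contact_force: [-3.1, 3.5, 6.1]
gripper_width: 0.0127
time: 21.02
ee_pos: [0.6231, -0.0212, 0.1557]
ee_rot: [0.234, 0.334, -0.503, 0.762]
contact_force: [-5.5, 6.3, 9.9]
gripper_width: 0.0125
t 21.025 q [ 0.2337  0.4086  1.7822 -0.8878  1.0106  0.3643]
p [ 0.6231 -0.0212  0.1557]
[[ 0.2707  0.9229  0.2737]
 [-0.6111  0.3844 -0.692 ]
 [-0.7439  0.0201  0.668 ]]
w 0.012536157958031013 F [-5.5274  6.3046  9.8997]
dish c [ 0.6211 -0.0177  0.125 ] tilt xy [-2.957   0.3911] base corners z [0.071, 0.071, 0.063, 0.063]
shift total [ 0.0101 -0.0022 -0.014 ] rows 1 each [ 0.0101 -0.0022 -0.014 ]
max dq/row 0.04170260412880411 qend [ 0.2396  0.4265  1.8053 -0.9068  0.9887  0.406 ]
```

Run:
```python
from workcell import *
import cv2,pickle
from h import *
c=camera("top");im=c["image"];pickle.dump(c,open("t9.pkl","wb"))
a=cv2.resize(im[170:300,280:410],None,fx=3,fy=3,interpolation=cv2.INTER_CUBIC)
c=camera("scene");im=c["image"];pickle.dump(c,open("s9.pkl","wb"))
b=cv2.resize(im[175:305,230:360],None,fx=3,fy=3,interpolation=cv2.INTER_CUBIC)
cv2.imwrite("pics/g9.png",np.hstack([a,b]))
```

```text
(no output)
```

View pics/g9.png

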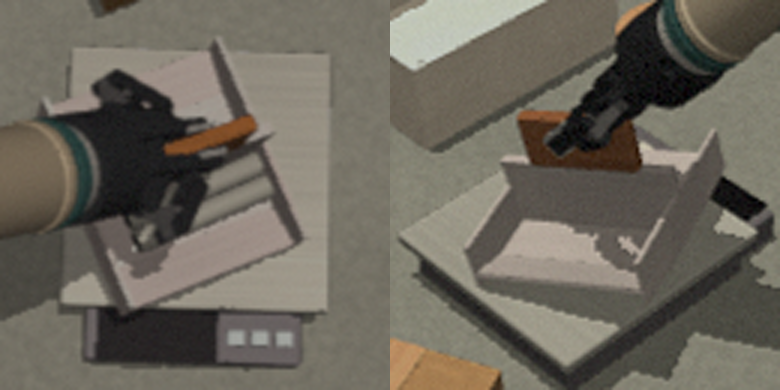

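```bash
python3 -m crank '[[255,0,0,0,0],[255,0.002,0,-0.002,0],[255,0.003,0,-0.0025,0]]' 20; python3 -m crank '[[255,0.003,0,-0.003,0],[255,0.003,0,-0.003,0]]';  python3 -m crank '[[255,0.003,0,-0.003,0],[255,0.003,0,-0.003,0]]'; python3 st.py; python3 pl.py .108
```

```text
time: 21.5
ee_pos: [0.6248, -0.0208, 0.1552]
ee_rot: [0.233, 0.33, -0.503, 0.764]
contact_force: [-9.0, 12.9, 21.4]
gripper_width: 0.0127
time: 21.75
ee_pos: [0.6258, -0.0211, 0.1548]
ee_rot: [0.231, 0.325, -0.503, 0.766]
contact_force: [-9.2, 11.0, 17.3]
gripper_width: 0.0132
time: 22.0
ee_pos: [0.6265, -0.0213, 0.1544]
ee_rot: [0.23, 0.32, -0.504, 0.768]
contact_force: [-7.3, 8.4, 16.5]
gripper_width: 0.0127
t 22.0 q [ 0.2448  0.4186  1.7914 -0.9301  1.0094  0.4131]
p [ 0.6265 -0.0213  0.1544]
[[ 0.2862  0.922   0.2607]
 [-0.628   0.386  -0.6758]
 [-0.7237  0.0297  0.6895]]
w 0.012730450515975895 F [-7.319   8.3714 16.526 ]
dish c [ 0.6251 -0.0185  0.1236] tilt xy [-1.2821  0.97  ] base corners z [0.066, 0.068, 0.063, 0.065]
shift total [ 0.0071 -0.0057 -0.015 ] rows 1 each [ 0.0071 -0.0057 -0.015 ]
max dq/row 0.04502447272966831 qend [ 0.2542  0.4314  1.8201 -0.9487  0.9908  0.4581]
```

```bash
python3 -m crank '[[255,0,0,-0.005,0],[255,0,0,-0.005,0]]'; python3 -m crank '[[255,0,0,-0.005,0],[255,0,0,-0.005,0]]';  python3 -m crank '[[255,0,0,-0.005,0],[255,0,0,-0.005,0]]'; python3 st.py; python3 pl.py .108;python3 - <<'E'
from workcell import *
import cv2,pickle
from h import *
c=camera("top");im=c["image"]
a=cv2.resize(im[170:300,280:410],None,fx=3,fy=3,interpolation=cv2.INTER_CUBIC)
c=camera("scene");im=c["image"]
b=cv2.resize(im[175:305,230:360],None,fx=3,fy=3,interpolation=cv2.INTER_CUBIC)
cv2.imwrite("pics/g10.png",np.hstack([a,b]))
E
```

```text
time: 22.25
ee_pos: [0.6287, -0.0138, 0.1543]
ee_rot: [0.23, 0.315, -0.501, 0.772]
contact_force: [1.3, 4.7, 5.8]
gripper_width: 0.0127
time: 22.5
ee_pos: [0.6287, -0.0062, 0.1492]
ee_rot: [0.23, 0.313, -0.499, 0.774]
contact_force: [1.0, 2.7, 1.3]
gripper_width: 0.0126
time: 22.75
ee_pos: [0.6333, 0.0033, 0.1494]
ee_rot: [0.232, 0.308, -0.494, 0.779]
contact_force: [1.1, 0.4, 3.9]
gripper_width: 0.013
t 22.75 q [ 0.2898  0.4359  1.7937 -0.9639  1.0052  0.4816]
p [0.6333 0.0033 0.1494]
[[ 0.3218  0.9131  0.2504]
 [-0.6277  0.4038 -0.6655]
 [-0.7088  0.057   0.7031]]
w 0.013020516162780844 F [1.1243 0.366  3.9263]
dish c [0.6329 0.0058 0.1185] tilt xy [-0.1521  2.5553] base corners z [0.058, 0.063, 0.058, 0.063]
shift total [ 0.0157 -0.0226  0.0027] rows 1 each [ 0.0157 -0.0226  0.0027]
max dq/row 0.060163394711018725 qend [ 0.2608  0.4234  1.8539 -1.0004  0.96    0.5143]
```

View pics/g10.png

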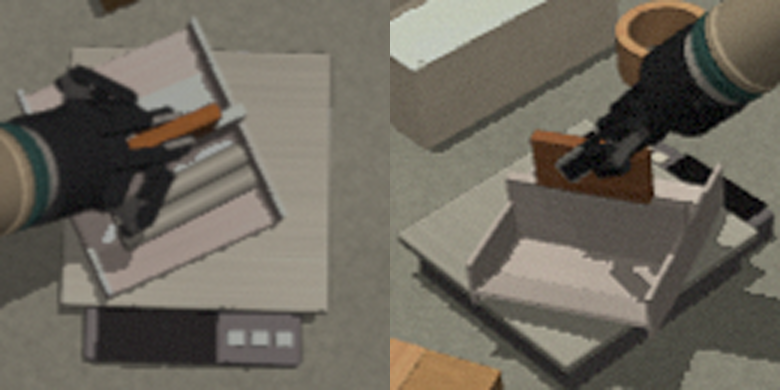

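Run:
```python
from workcell import *
import cv2,pickle
from h import *
c=camera("top");im=c["image"];pickle.dump(c,open("t11.pkl","wb"))
cv2.imwrite("pics/t11.png",cv2.resize(im[170:280,280:390],None,fx=5.4,fy=5.4,interpolation=cv2.INTER_CUBIC))
c=camera("scene");im=c["image"];pickle.dump(c,open("s11.pkl","wb"))
cv2.imwrite("pics/s11.png",cv2.resize(im[210:300,240:360],None,fx=6.5,fy=6.5,interpolation=cv2.INTER_CUBIC))
```

```text
(no output)
```

View pics/t11.png

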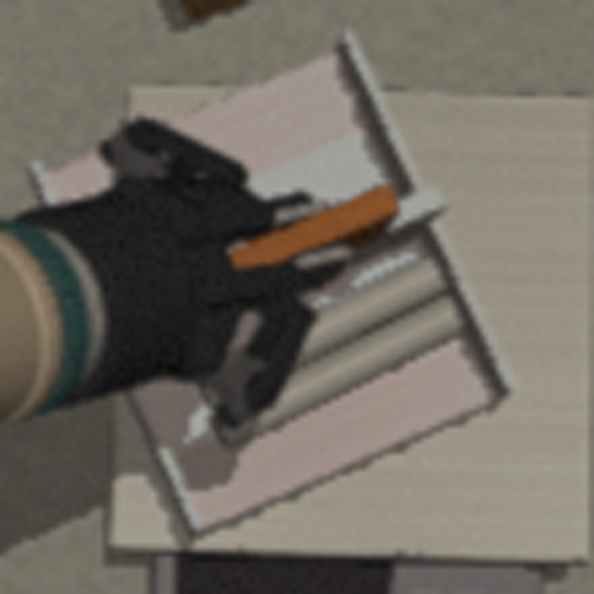

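View pics/s11.png

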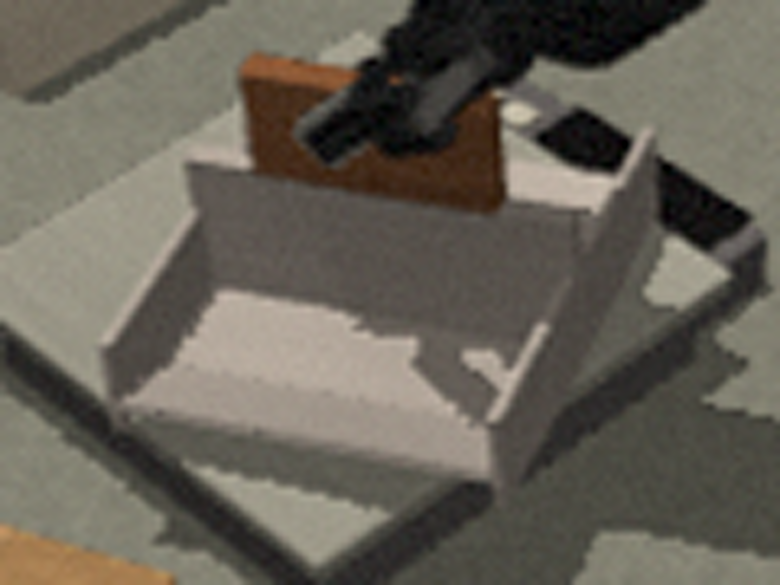

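```bash
cat > tri.py <<'E'
from h import *
np.set_printoptions(precision=4,suppress=True)
def tri(c1,u1,c2,u2):
    A=[];b=[]
    for c,u in((c1,u1),(c2,u2)):
        o,d=ray(c,[u]);d=d[0]/np.linalg.norm(d[0]);Pm=np.eye(3)-np.outer(d,d);A.append(Pm);b.append(Pm@o)
    A=np.vstack(A);b=np.hstack(b);x,r,_,_=np.linalg.lstsq(A,b,rcond=None);return x,np.sqrt(r/2)
E
python3 - <<'E'
from tri import *
t=ld("t11");s=ld("s11")
ft=lambda u:(np.array(u)+.5)/5.4-.5+[280,170]; fs=lambda u:(np.array(u)+.5)/6.5-.5+[240,210]
for n,a,b in(("Bnear",(347,35),(105,345)),("Anear",(38,165),(493,425)),("Afar",(192,530),(650,133)),("gripB",(395,190),(243,62))):
    x,r=tri(t,ft(a),s,fs(b));print(n,x,r)
E
```

```text
Bnear [ 0.7403 -0.0122  0.098 ] [0.0014]
Anear [0.6791 0.1259 0.1049] [0.001]
Afar [0.5178 0.0571 0.0982] [0.0026]
gripB [ 0.6502 -0.0282  0.1683] [0.0005]
```

```bash
python3 -m crank '[[255,0,0,0,0],[255,-0.005,0,0.005,-1],[255,-0.005,0,0.005,-1],[255,0.007,-0.008,0.007,-1],[255,0.007,-0.008,0.007,-1],[255,0.007,-0.008,0.007,0],[255,0,0,0,0]]' 70; python3 st.py
python3 - <<'E'
from workcell import *
import cv2,pickle
from h import *
c=camera("top");im=c["image"];pickle.dump(c,open("t11.pkl","wb"))
cv2.imwrite("pics/t12.png",cv2.resize(im[170:280,280:390],None,fx=5.4,fy=5.4,interpolation=cv2.INTER_CUBIC))
c=camera("scene");im=c["image"];pickle.dump(c,open("s11.pkl","wb"))
cv2.imwrite("pics/s12.png",cv2.resize(im[210:300,240:360],None,fx=6.5,fy=6.5,interpolation=cv2.INTER_CUBIC))
E
```

```text
time: 23.82
ee_pos: [0.6197, -0.0383, 0.1584]
ee_rot: [0.202, 0.33, -0.485, 0.785]
contact_force: [-0.1, -0.4, -6.3]
gripper_width: 0.0126
t 23.825 q [ 0.2213  0.393   1.8381 -0.976   0.9653  0.3632]
p [ 0.6197 -0.0383  0.1584]
[[ 0.3124  0.8937  0.3221]
 [-0.6278  0.4487 -0.636 ]
 [-0.7129 -0.0035  0.7012]]
w 0.012582625021072989 F [-0.0506 -0.4415 -6.349 ]
```

View pics/t12.png

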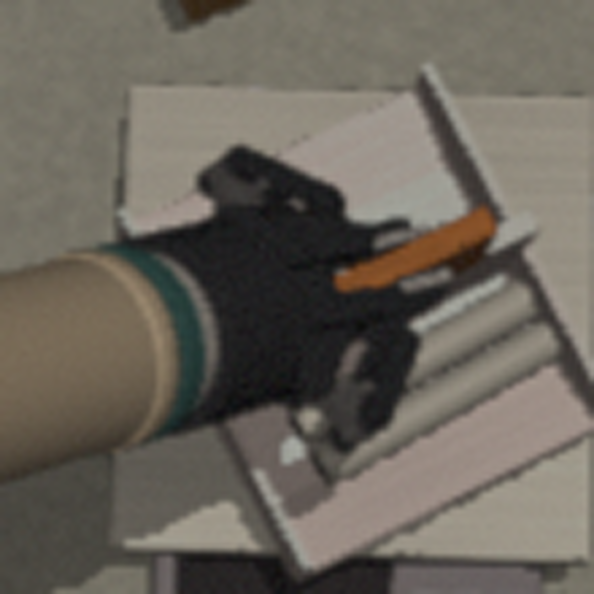

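View pics/s12.png

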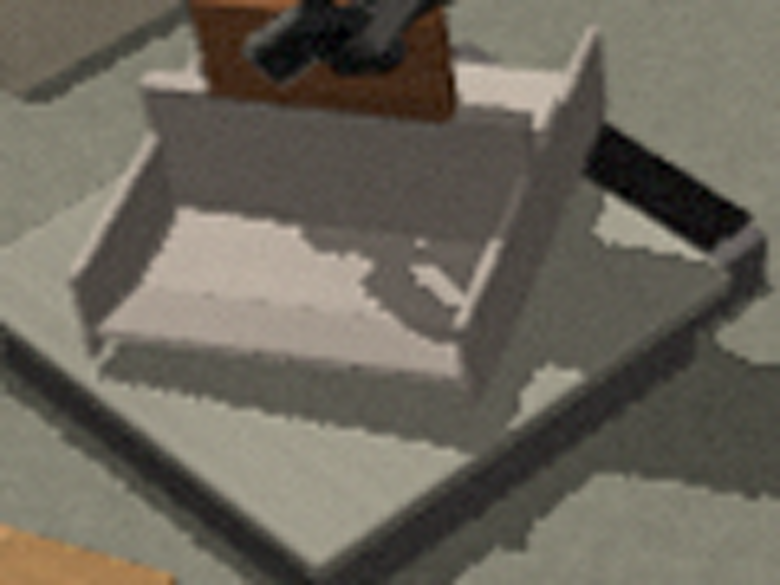

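Run:
```python
from tri import *
t=ld("t11");s=ld("s11")
ft=lambda u:(np.array(u)+.5)/5.4-.5+[280,170]; fs=lambda u:(np.array(u)+.5)/6.5-.5+[240,210]
for n,a,b in(("Bnear",(428,68),(73,280)),("Anear",(123,210),(460,328)),("Afar",(300,572),(595,30)),("Bfar?",(592,428),(150,140))):
    x,r=tri(t,ft(a),s,fs(b));print(n,x,r)
```

```text
Bnear [ 0.7248 -0.0483  0.0972] [0.0012]
Anear [0.6566 0.0879 0.1118] [0.0009]
Afar [0.4981 0.0103 0.1123] [0.0028]
Bfar? [ 0.5859 -0.142   0.0197] [0.0207]
```

```bash
python3 -m crank '[[255,0.002,0,-0.002,0],[255,0.002,0,-0.003,0],[255,0.002,0,-0.004,0],[255,0.002,0,-0.004,0]]' 20; python3 -m crank '[[255,0.002,0,-0.004,0],[255,0.002,0,-0.004,0]]'; python3 -m crank '[[255,0.002,0,-0.004,0],[255,0.002,0,-0.004,0]]';python3 st.py
cat > snap.py <<'E'
import sys
from workcell import *
import cv2,pickle
from h import *
n=sys.argv[1]
c=camera("top");im=c["image"];pickle.dump(c,open("t11.pkl","wb"))
a=cv2.resize(im[170:280,280:390],None,fx=3.6,fy=3.6,interpolation=cv2.INTER_CUBIC)
c=camera("scene");im=c["image"];pickle.dump(c,open("s11.pkl","wb"))
b=cv2.resize(im[200:310,245:355],None,fx=3.6,fy=3.6,interpolation=cv2.INTER_CUBIC)
cv2.imwrite(f"pics/{n}.png",np.hstack([a,b]))
E
python3 snap.py c13
```

```text
time: 24.42
ee_pos: [0.6203, -0.0338, 0.1484]
ee_rot: [0.201, 0.326, -0.484, 0.787]
contact_force: [-10.4, 7.5, 18.6]
gripper_width: 0.0126
time: 24.68
ee_pos: [0.6196, -0.0325, 0.1477]
ee_rot: [0.198, 0.32, -0.486, 0.789]
contact_force: [-7.0, 3.2, 9.8]
gripper_width: 0.0127
time: 24.92
ee_pos: [0.619, -0.0313, 0.1469]
ee_rot: [0.196, 0.314, -0.487, 0.791]
contact_force: [-7.7, 3.5, 10.0]
gripper_width: 0.0127
t 24.925 q [ 0.2493  0.418   1.8621 -1.0364  0.9668  0.4569]
p [ 0.619  -0.0313  0.1469]
[[ 0.3278  0.8939  0.3058]
 [-0.6474  0.4483 -0.6163]
 [-0.688   0.004   0.7257]]
w 0.01273247679273007 F [-7.667   3.452   9.9658]
```

View pics/c13.png

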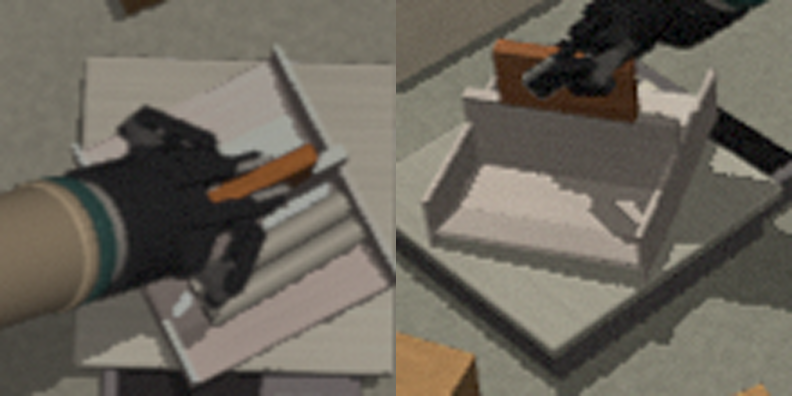

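```bash
cat > t3.py <<'E'
import sys
from tri import *
v=[float(a) for a in sys.argv[1:]]
t=ld("t11");s=ld("s11")
ft=lambda u:(np.array(u)+.5)/3.6-.5+[280,170]; fs=lambda u:(np.array(u)+.5)/3.6-.5+[245,200]
X=[]
for i,n in enumerate(("Bnear","Anear","Afar")):
    w=v[4*i:4*i+4]; x,r=tri(t,ft(w[:2]),s,fs((w[2]-396,w[3])));print(n,x,r);X.append(x)
print("c",(X[0]+X[2])/2,"tiltx",np.degrees((X[1]-X[0])[2]/.156),"tilty",np.degrees((X[1]-X[2])[2]/.178))
E
python3 t3.py 276 48 425 192  77 148 638 232  190 382 712 72
```

```text
Bnear [ 0.7229 -0.0425  0.0984] [0.0018]
Anear [0.6546 0.0913 0.0993] [0.0017]
Afar [0.4991 0.0162 0.098 ] [0.0032]
c [ 0.611  -0.0131  0.0982] tiltx 0.3233694580811075 tilty 0.3905454602096808
```

```bash
python3 -m crank '[[255,0,0,0,0],[215,0,0,0,0],[205,0,0,0,0],[190,0,0,0,0],[150,0,0,0,0],[80,0,0,0,0],[0,0,0,0,0],[0,0,0,0,0],[0,0,0,0,0]]'; python3 st.py; python3 snap.py c14
```

```text
time: 26.15
ee_pos: [0.6215, -0.0309, 0.1492]
ee_rot: [0.196, 0.312, -0.486, 0.793]
contact_force: [-0.5, 0.5, -0.1]
gripper_width: 0.0854
t 26.15 q [ 0.2503  0.4174  1.8589 -1.0408  0.9672  0.4573]
p [ 0.6215 -0.0309  0.1492]
[[ 0.3331  0.8924  0.3045]
 [-0.648   0.4513 -0.6135]
 [-0.6849  0.0071  0.7286]]
w 0.08542366045993968 F [-0.4906  0.5096 -0.0657]
```

View pics/c14.png

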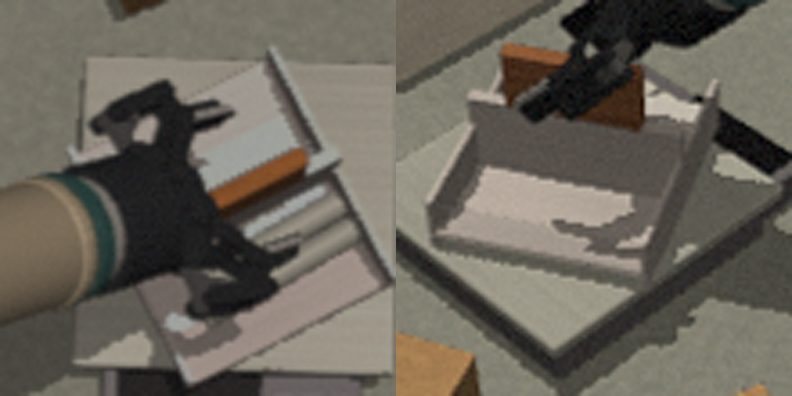

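```bash
python3 -m crank '[[0,-0.02,0,0,0],[0,-0.03,0,0,0],[0,-0.05,0,0,0],[0,-0.05,0,0,0],[0,-0.05,0,0,0],[0,-0.05,0,0,0],[0,0,0,0,0]]'; python3 st.py; python3 snap.py c15
python3 - <<'E'
from workcell import *
import cv2
for n in("top","scene"): cv2.imwrite(f"pics/{n}_end.png",camera(n)["image"])
E
```

```text
time: 27.12
ee_pos: [0.5327, 0.1403, 0.3307]
ee_rot: [0.198, 0.314, -0.483, 0.793]
contact_force: [0.3, 0.7, -0.8]
gripper_width: 0.0855
t 27.125 q [ 0.6038  0.2561  1.5823 -0.8075  1.4735  0.2924]
p [0.5327 0.1403 0.3307]
[[ 0.3356  0.8909  0.306 ]
 [-0.6421  0.454  -0.6177]
 [-0.6892  0.0108  0.7245]]
w 0.08552075600617878 F [ 0.2865  0.6876 -0.7741]
```

View pics/c15.png

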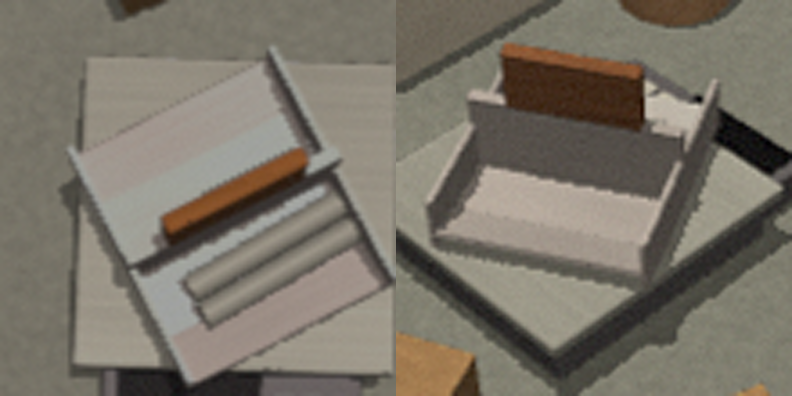

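View pics/top_end.png

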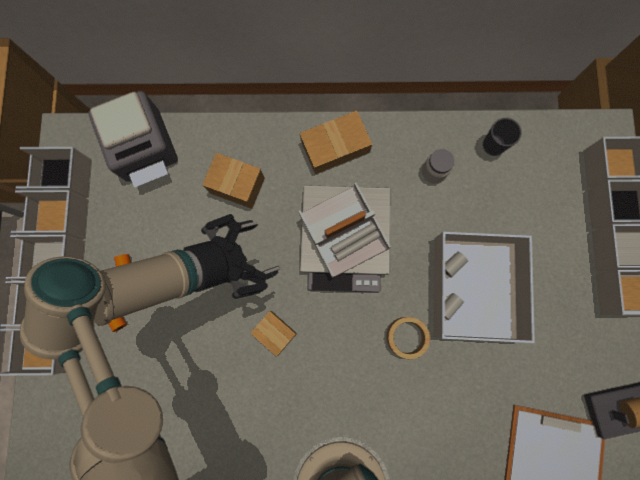

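```bash
python3 t3.py 271 49 433 207  74 151 644 248  190 382 714 84
python3 - <<'E'
from tri import *
t=ld("t11");ft=lambda u:(np.array(u)+.5)/3.6-.5+[280,170]
w=pl(t,[ft(u) for u in((271,49),(74,151),(190,382),(393,285))],.094);print(w.mean(0)-[.6178,-.015,0])
E
```

```text
Bnear [ 0.7237 -0.0381  0.0884] [0.0004]
Anear [0.6547 0.0948 0.0871] [0.0006]
Afar [0.4994 0.0169 0.0875] [0.0022]
c [ 0.6116 -0.0106  0.0879] tiltx -0.4483240533009278 tilty -0.11182972509078161
[-0.0096  0.0049  0.094 ]
```

```bash
python3 -c "
from workcell import *
print(job_done())"
```

```text
the job is handed in; nothing more can be done
None
```

The job is handed in at 27.1 s of the 51 s allowed. The thick rollers are in the bin, and the dish stands on the scale with both tubes in it. No verdict was reported.

**How it was done:** The moves only allow a turn about the tool's own axis. I leaned the tool about 45° by pushing past the arm's reach and gripped the wooden bar at that lean. Turning by about 46° low over the bin then tipped the rollers out. I turned the dish level again, carried it to the scale, set it down, opened the gripper and backed off.

**Last checks:**
- **Rollers:** both are visible on the bin floor.
- **Tubes:** both are in their own side of the dish.
- **Dish:** it is about 11 mm from the plate's centre and tilted under 0.5°.
- **Gripper:** it is clear and open, with wrist force near zero.
- **Other things on the bench:** by eye, none had moved.

**What went less smoothly:**
- **Slip in the grip:** the dish had turned in the grip by the time it reached the scale, and one end touched first. I lifted it slightly, re-centred it and eased it level. The highest upward force I read at the wrist was about 21 N.
- **Height disagreement:** in the final pictures the end-wall tops measured about 0.088 m, where 0.094 m was expected. The same check just before letting go gave 0.098 m. I put this down to picking corners in coarse images, but did not resolve it.

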